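# Grip a jar in the thumbwheel capping vice

### The arm

A 6-joint arm with a two-finger parallel gripper is mounted at the origin on a cart in front of the work surface, level with it; the furniture and walls round the work are solid. World frame = base frame: x ahead of the robot, y to its left, z up, the work surface at z = 0. Lengths are in m, angles in rad, forces in N, time in s.
With the tool pointing down it reaches from about 0.35 to 0.975 m from the base axis. Payload 4.9 kg.
Tool frame: the origin (TCP) lies midway between the tips of the shut fingers; the grasp point (between the pads) lies manip.grip_depth behind it (manip.grip_depth is the distance from the TCP to the grasp point, in m); z points along the fingers, x is the direction in which the jaws open and shut, and the axes are right-handed (so a half turn about z gives the same grasp; the last joint's range is limited). The gripper opens to 85 mm and grips with 20 to 120 N. Pads are 22 mm wide; open, the fingers measure 114 mm over their backs; the gripper's body (76 mm by 85 mm) begins 54 mm behind the grasp point. The pads swing forward as they close: fully open they stand 13 mm farther back than shut.
Start: joints at [1.144, 0.053, 1.613, -0, 1.476, -0.119], TCP at [0.189, 0.596, 0.231] pointing down, gripper open.
Joint ranges: [-3.01, 3.01], [-1.01, 2.22], [0.06, 2.58], [-1.02, 4.17], [0.09, 2.62], [-3.14, 3.14]. Speed limits (rad/s): [2.57, 2.57, 3.14, 3.14, 3.14, 3.14].

### API

Orientations are given as a unit quaternion [w, x, y, z].
In Python, from plant import state, grab_frame, ticket, manip gives the robot as it stands.
- The arm moves only by the tool carry_out, never from a script. Its argument "moves" is a list that holds one entry, the list of rows, each a list of 7 numbers: the turn, a rotation vector about the tool's x, y, z each as a share of 5 degrees, from -1 to 1, then the shift along the tool's x, y, z each as a share of 0.04 m, from -1 to 1, then the gripper command: -1 is shut, 1 is fully open, values between are in proportion. A call has 1 to 8 rows; each row shifts and turns the commanded pose from where the row before left it, along the tool's axes as they then stand; what a row does not reach is not made up. A row lasts 1/12 s, in which the tool goes at most 41.7 mm and 7.16 degrees, less where a joint would pass 70% of its speed; a pose out of reach is approached as far as the arm can. A call with a number of a shift or a turn outside -1 to 1 is refused whole. A call with a gripper value outside its range is refused whole. The fingers move at their own pace and stop on an object; the grip force is fixed at half the most. Time passes only in rows, so rows that do not move let the fingers close. It gives the time, the measured TCP pose, the force and the opening at its end, in the units of the state.
- state(): the state, without advancing time (a new reading comes with each control period).
- grab_frame(name): name is "scene" or "top" or "wrist"; returns a dict with "frame" (400x640x3 uint8, red, green, blue), "z_map" (400x640 float32, m along the optical axis (not along the pixel's ray), 0 where there is no reading), "K" (3x3 intrinsics, pixels), "world_from_camera" (4x4, takes a point from camera to world coordinates); the wrist camera has in their place "hand_eye" (4x4, takes a point from camera to tool coordinates, whose origin is the TCP and whose axes are the tool frame's). Camera axes: x right, y down, z forward; pixel columns grow to the right and rows downward; lengths in m; the calibration is good to about 2 mm. A picture is of the moment at which its call begins: read the wrist's pose just before it.
- ticket.job_done(): hands the job in, once; it reports no verdict.
The state is a dict: "time": time; "joint_pos": joint angles; "joint_vel": joint speeds; "joint_efforts": joint torques, N m; "tool_pos": TCP position; "tool_rot": TCP orientation; "contact_force": force on the tool from outside, world axes, zero at the start; "ft_torque": the same for the moment, N m; "gripper_width": opening from 0.0 (shut) to 1.0 (fully open).
Only numpy, scipy, OpenCV 4.12 (cv2) and the standard library are available. Lean on these libraries where they do the work, as an engineer would, in place of code of your own. Each camera call takes 0.05 s, during which the arm holds its last target.

### The job

Stand the jar of paste that is on its own to the right of the grey capping vice upright on the vice's bed between the two jaws and let go of it. Then, pressing lightly with a fingertip, roll the knurled thumbwheel on top of the vice's front housing away from the robot, stroke by stroke, until the jar is gripped for capping: seated in the rear jaw with the sprung pad of the front jaw pushed back about half of its travel, never to its stop. Move the jaw only by its wheel, and do not knock the things lying round about.

Things in the scene. Friction and masses are not known exactly. Their poses are not given: they have to be found in the camera images.
- vice: Grey jar vice fixed to the worktop, 262 (x) x 116 mm (y). Origin: underside, on the axis of a jar seated in the rear jaw; x runs from the wheel housing (near end) to the fixed rear jaw, z up. Flat bed at z = 12 mm. Jaws: rubber-lined vees (faces 60 deg to x), z = 20 to 61 mm at most. Guide rods along x at y = -46 and 46 mm, z = 28 mm, radius 4.5 mm; the jar stands between them.
- jar: Open 250 g glass jar of pale paste, 70 mm across, 112 mm tall, about 0.43 kg; the only jar that stands on its own, on the near right of the worktop, right (-y) of the vice. Origin: centre of its underside, z up its axis. It can be gripped across its upper half from above.
- wheel_top (a point): Nominal crown of the thumbwheel: x = -131, y = 0, z = 64 mm of the vice (10 mm proud of its housing), axes as the vice's. The wheel's bearing insert is shimmed, so the real crown stands up to 4 mm higher or lower: find it by touch. Housing round it: x = -168 to -99 mm of the vice, y = -44 to 44 mm (from x = -107 mm: -56 to 56), top z = 54 mm; slot 52 (x) x 24 mm.
- wheel (a joint): Angle (rad) of the knurled steel thumbwheel: radius 22 mm over 26 fine ridges, 16 mm wide, axle along the vice's y. 0 = jaw fully open, stop at 4.8; grows as the crown is rolled to the vice's +x (away from the robot) and drives the front jaw 5 mm to the rear per rad. A brake (3.6 N at the rim) holds it where it is left; each newton of grip on the jar adds 0.23 N at the rim.
- jaw: Front jaw, 112 mm wide, top at z = 59 mm, sliding on the rods, driven by the wheel; do not push it by hand. Origin: on the vice's x axis, axes as the vice's; its x in the vice's frame is -0.016 m fully open (wheel 0), and near 0 (jars vary by a millimetre or so) when its unpressed pad just meets a jar seated in the rear jaw.
- pad (a joint): How far (m) the sprung vee pad is pushed back towards the front jaw that carries it: 0 = free, 0.008 = at its stop. Spring 2 N/mm, so at half travel (4 mm) it grips the jar with 8 N. Pushing a loose jar along the bed already takes 1 to 2 mm of it before the jar meets the rear jaw.
- lug_cap: Bystander: gold jar cap, 64 mm across, 10 mm high, lying near the front edge. Origin: centre of underside.
- roll: Bystander: roll of labels, 66 mm across, 39 mm high, standing behind the jar. Origin: centre of underside.
- pen: Bystander: marker pen, 122 x 14 x 15 mm, lying at the front edge left of the vice. Origin: centre of underside.
- tally: Bystander: tally counter, 44 x 51 x 30 mm, behind the vice. Origin: centre of underside.

How it is judged:
By the outcome, as a careful person would: the job done as asked, in the order asked, and still so for the second after the job is handed in, with the robot touching nothing.
It also fails if it takes over 61 s, if anything falls off the work surface, if the arm or the gripper's body presses on something with over 40 N, if the wrist force passes 120 N, or if a joint passes its speed limit or range.

## Working session

There is one attempt and no reset: what is moved stays moved. The work goes in short steps, Python scripts to look and compute and a tool call to move; the robot and the scene stay as the last step left them, time stands still between calls to the robot, and variables do not carry over. Pictures are saved under pics/ and viewed, and the job is handed in when it is done.

Besides the shell and the picture viewer there is one more tool, called after "Emit:" as name([rows], argument=value, ...), one row to a line, values as JSON. carry_out: Moves the arm, as the interface text tells. Shift numbers are shares of 0.04 m and turn numbers shares of 5 degrees, none past 1 either way. Its arguments: {"type":"object","properties":{"moves":{"type":"array"}},"required":["moves"]}

```bash
mkdir -p pics; ls; cat > h.py <<'E'
import numpy as np, cv2
from plant import state, grab_frame, ticket, manip
def save(n,f): cv2.imwrite('pics/'+n+'.png', f['frame'][:,:,::-1])
def T_tool():
    s=state(); from scipy.spatial.transform import Rotation as R
    q=s['tool_rot']; T=np.eye(4); T[:3,:3]=R.from_quat([q[1],q[2],q[3],q[0]]).as_matrix(); T[:3,3]=s['tool_pos']; return T
def pts(f,W):
    K=f['K'];z=f['z_map'];v,u=np.mgrid[:z.shape[0],:z.shape[1]]
    P=np.stack([(u-K[0,2])/K[0,0]*z,(v-K[1,2])/K[1,1]*z,z,np.ones_like(z)],-1)
    return (P@W.T)[...,:3]
E
python3 - <<'E'
from h import *
s=state();print(s);print(manip, vars(manip) if hasattr(manip,'__dict__') else '')
for n in('scene','top'):
    f=grab_frame(n);save(n+'0',f);print(n,f['K'].tolist(),np.round(f['world_from_camera'],4).tolist())
    np.savez('pics/'+n+'0.npz',**f)
E
```

```text
pics
{'time': 0.0, 'joint_pos': array([ 1.14397508e+00,  5.33850732e-02,  1.61431017e+00,  1.49525655e-05,
        1.47600825e+00, -1.19007357e-01]), 'joint_vel': array([ 1.29491446e-03, -2.70702796e-04,  9.66819838e-05, -8.16700853e-04,
       -7.44400320e-04, -3.32147321e-04]), 'joint_efforts': array([ 6.87654992e-04, -3.93674076e+01, -3.70175421e+01, -7.49842172e-06,
        7.14581736e-03, -1.74710704e-05]), 'tool_pos': array([0.18909648, 0.59504444, 0.23003587]), 'tool_rot': array([ 5.11033555e-04,  8.07148041e-01,  5.90348140e-01, -9.23480479e-04]), 'contact_force': array([-0.55098016, -0.54782433,  0.28601954]), 'ft_torque': array([-0.00946546,  0.02825745, -0.01748994]), 'gripper_width': 1.002300276470673}
<Robot object at 0x7f3ff2f5fe00> {}
scene [[479.6825581755512, 0.0, 316.9034685387414], [0.0, 479.6825581755512, 191.6907844319172], [0.0, 0.0, 1.0]] [[0.7581, -0.2946, 0.5818, -0.213], [-0.6519, -0.3181, 0.6883, -1.0539], [-0.0177, -0.9011, -0.4332, 0.6189], [0.0, 0.0, 0.0, 1.0]]
top [[426.9213806249103, 0.0, 319.2927097795392], [0.0, 426.9213806249103, 204.22001432791055], [0.0, 0.0, 1.0]] [[-0.1335, -0.97, 0.2032, 0.3217], [-0.9911, 0.1307, -0.0269, -0.1513], [-0.0004, -0.2049, -0.9788, 1.249], [0.0, 0.0, 0.0, 1.0]]
```

View pics/scene0.png

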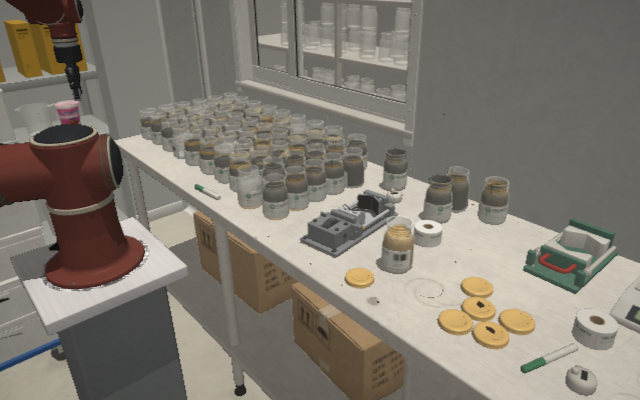

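View pics/top0.png

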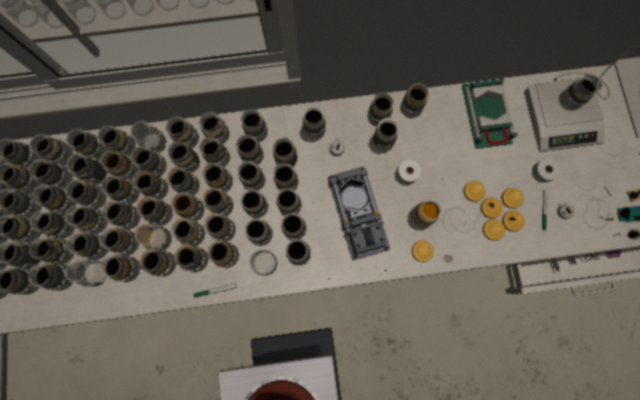

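```bash
python3 -c "
from h import *
print(manip.grip_depth)"
```

```text
0.0187
```

The top view shows the vice at about (358,212) with its housing towards the robot, the lone jar at (428,212), the roll at (410,171), the cap at (423,251) and the tally at (337,148). Next I measure these.

```bash
python3 - <<'E'
from h import *
f=dict(np.load('pics/top0.npz'));P=pts(f,f['world_from_camera'])
def q(u,v):print((u,v),np.round(P[v,u],4))
for p in [(428,212),(428,205),(410,171),(423,251),(337,148),(358,170),(370,240),(345,190)]:q(*p)
c=f['frame'][150:270,300:460];cv2.imwrite('pics/topc.png',cv2.resize(c[:,:,::-1],(800,600),interpolation=cv2.INTER_CUBIC))
f=dict(np.load('pics/scene0.npz'));c=f['frame'][165:285,290:450];cv2.imwrite('pics/scenec.png',cv2.resize(c[:,:,::-1],(800,600),interpolation=cv2.INTER_CUBIC))
# height-based clusters
Z=P[...,2]; sub=P[150:270,300:460]
m=(sub[...,2]>0.085)&(sub[...,2]<.13);n,l,st,_=cv2.connectedComponentsWithStats(m.astype(np.uint8))
for i in range(1,n):
    if st[i,4]>20:
        A=sub[l==i];print('high',st[i],A.min(0),A.max(0))
m=(sub[...,2]>0.047)&(sub[...,2]<.066);n,l,st,_=cv2.connectedComponentsWithStats(m.astype(np.uint8))
for i in range(1,n):
    if st[i,4]>20:
        A=sub[l==i];r=cv2.minAreaRect(A[:,:2].astype(np.float32)*1000);print('vice',st[i],r,np.median(A[:,2]))
m=(sub[...,2]>0.006)&(sub[...,2]<.07);n,l,st,_=cv2.connectedComponentsWithStats(m.astype(np.uint8))
for i in range(1,n):
    if st[i,4]>20:
        A=sub[l==i];r=cv2.minAreaRect(A[:,:2].astype(np.float32)*1000);print('low',st[i],r,np.median(A[:,2]))
E
```

```text
(428, 212) [ 0.5011 -0.4793  0.0852]
(428, 205) [ 0.5206 -0.483   0.0849]
(410, 171) [ 0.6446 -0.4709  0.0064]
(423, 251) [ 0.4015 -0.4653  0.0079]
(337, 148) [ 0.7401 -0.2609  0.025 ]
(358, 170) [ 0.6527 -0.308   0.0637]
(370, 240) [ 0.4486 -0.3114  0.0559]
(345, 190) [ 0.611  -0.267   0.0125]
high [118  49  25  24 332] [ 0.47173781 -0.51181699  0.08502088] [ 0.53278325 -0.45223421  0.11739697]
high [ 0 66  4 17 37] [ 0.49289722 -0.13207428  0.08501067] [ 0.5330339  -0.12038526  0.1143555 ]
high [  0  90   9  23 136] [ 0.41137285 -0.13618261  0.08506515] [ 0.46776797 -0.1103513   0.11479557]
vice [ 37  19  27  21 288] ((632.89208984375, -284.5583801269531), (45.209068298339844, 75.16853332519531), 8.910917282104492) 0.05944566544941832
vice [ 47  52  25  16 171] ((538.25439453125, -295.564697265625), (31.849456787109375, 68.2867202758789), 6.706351280212402) 0.05540741520651493
vice [114  53  21  23  62] ((495.2972106933594, -466.03369140625), (71.05353546142578, 36.77729034423828), 25.11932373046875) 0.05626805628191722
vice [ 51  65  25  11 140] ((507.8984375, -299.2937316894531),
[... 678 characters left out ...]
  94 3435] ((540.2000122070312, -295.50921630859375), (267.7452392578125, 120.11203002929688), 9.187433242797852) 0.0332742822590828
low [111  53  24  25 150] ((495.2972106933594, -466.03369140625), (71.05353546142578, 36.77729034423828), 25.11932373046875) 0.0468802204444112
low [ 0 72  7 18 37] ((501.1015625, -130.2423858642578), (8.228275299072266, 45.655738830566406), 62.33934020996094) 0.04987015914784099
low [112  91  22  22 356] ((401.0080871582031, -463.44140625), (61.04069137573242, 60.063026428222656), 68.79082489013672) 0.010936989185795665
low [ 0 99 11 17 39] ((422.8435974121094, -128.88766479492188), (11.736102104187012, 52.02007293701172), 49.55096435546875) 0.0524528543912941
```

```bash
ls pics
```

```text
scene0.npz
scene0.png
scenec.png
top0.npz
top0.png
topc.png
```

View pics/topc.png

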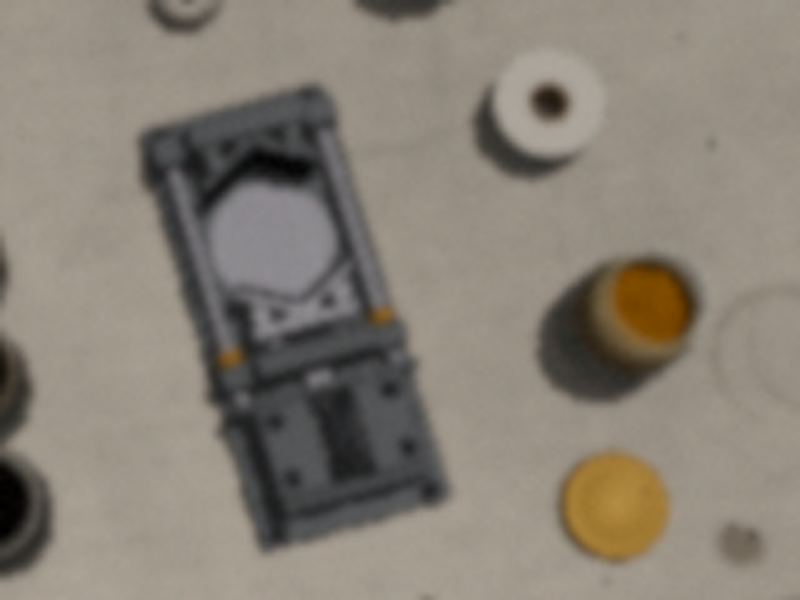

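View pics/scenec.png

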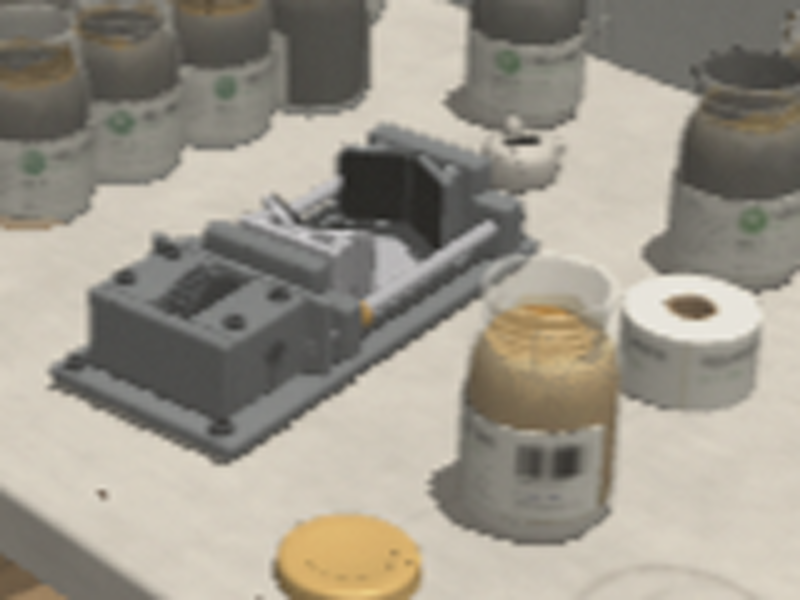

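```bash
python3 - <<'E'
from h import *
f=grab_frame('wrist');save('w0',f);print(np.round(f['hand_eye'],4).tolist(),f['K'].tolist())
E
```

```text
[[1.0, -0.0002, -0.0001, -0.0001], [0.0003, 0.9523, 0.305, -0.079], [0.0, -0.305, 0.9523, -0.1417], [0.0, 0.0, 0.0, 1.0]] [[318.53013373014653, 0.0, 309.769854222988], [0.0, 318.53013373014653, 200.60289258958372], [0.0, 0.0, 1.0]]
```

Emit:
carry_out([
  [[0, 0, -1, 0, 0, -0.3, 1], [0, 0, -1, 0, 0, -0.3, 1], [0, 0, -1, 0, 0, -0.3, 1], [0, 0, -1, 0, 0, -0.3, 1], [0, 0, -1, 0, 0, -0.3, 1], [0, 0, -0.4, 0, 0, -0.3, 1]],
])

```text
time: 0.65
tool_pos: [0.1892, 0.5954, 0.3033]
tool_rot: [0.0, 0.646, 0.764, -0.0]
contact_force: [-0.1, 0.6, -0.7]
gripper_width: 0.998
```

```bash
cat >> h.py <<'E'
def to(p,az=None):
    """rows in tool axes from measured pose to p"""
    T=T_tool(); d=T[:3,:3].T@(np.array(p)-T[:3,3])
    a=np.degrees(np.arctan2(T[1,0],T[0,0]))
    print('pos',np.round(T[:3,3],4),'az',round(a,2),'tilt z',np.round(T[:3,2],4),'| shares',np.round(d/.04,3), '' if az is None else ('turn z share',round(-((az-a+180)%360-180)/5,3)))
E
python3 -c "
from h import *
to([.52,.25,.32],99)"
```

```text
pos [0.1892 0.5954 0.3033] az 99.56 tilt z [-4.e-04 -8.e-04 -1.e+00] | shares [-9.889  6.719 -0.412] ('turn z share', np.float64(0.113))
```

View pics/w0.png

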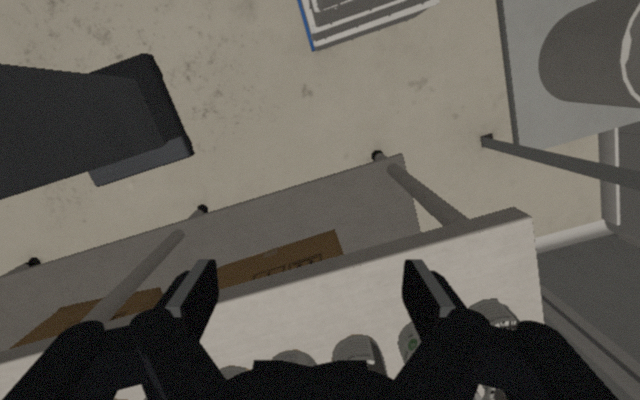

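Emit:
carry_out([
  [[0, 0, 0.1, -0.8, 0.56, -0.1, 1], [0, 0, 0, -0.8, 0.56, -0.1, 1], [0, 0, 0, -0.8, 0.56, -0.1, 1], [0, 0, 0, -0.8, 0.56, -0.1, 1], [0, 0, 0, -0.8, 0.56, -0.1, 1], [0, 0, 0, -0.8, 0.56, -0.1, 1], [0, 0, 0, -0.8, 0.56, -0.1, 1], [0, 0, 0, -0.8, 0.56, -0.1, 1]],
])

```text
time: 1.32
tool_pos: [0.4069, 0.3689, 0.3352]
tool_rot: [-0.0, 0.65, 0.76, -0.0]
contact_force: [0.4, 0.4, -0.3]
gripper_width: 1.003
```

```bash
python3 -c "
from h import *
to([.50,-.36,.34],99)"
```

```text
pos [0.4069 0.3689 0.3352] az 98.87 tilt z [-2.e-04 -1.e-04 -1.e+00] | shares [-18.363  -0.512  -0.118] ('turn z share', np.float64(-0.025))
```

Emit:
carry_out([
  [[0, 0, 0, -1, 0, 0, 1], [0, 0, 0, -1, 0, 0, 1], [0, 0, 0, -1, 0, 0, 1], [0, 0, 0, -1, 0, 0, 1], [0, 0, 0, -1, 0, 0, 1], [0, 0, 0, -1, 0, 0, 1], [0, 0, 0, -1, 0, 0, 1], [0, 0, 0, -1, 0, 0, 1]],
])

```text
time: 1.98
tool_pos: [0.4551, 0.0525, 0.3351]
tool_rot: [0.0, 0.65, 0.76, 0.0]
contact_force: [-0.1, -0.4, -0.2]
gripper_width: 1.001
```

Emit:
carry_out([
  [[0, 0, 0, -1, 0, 0, 1], [0, 0, 0, -1, 0, 0, 1], [0, 0, 0, -1, 0, 0, 1], [0, 0, 0, -1, 0, 0, 1], [0, 0, 0, -1, 0, 0, 1], [0, 0, 0, -0.9, 0, 0, 1], [0, 0, 0, -0.9, 0, 0, 1], [0, 0, 0, 0, 0, 0, 1]],
])

```text
time: 2.65
tool_pos: [0.497, -0.2195, 0.3339]
tool_rot: [-0.0, 0.653, 0.758, -0.001]
contact_force: [-0.1, 0.7, -1.6]
gripper_width: 0.999
```

```bash
python3 - <<'E'
from h import *
to([.48,-.30,.34],99)
T=T_tool();f=grab_frame('wrist');save('w1',f);np.savez('pics/w1.npz',T=T,**f)
E
```

```text
pos [ 0.497  -0.2195  0.3339] az 98.53 tilt z [-0.002  -0.0012 -1.    ] | shares [-1.927 -0.719 -0.149] ('turn z share', np.float64(-0.094))
```

View pics/w1.png

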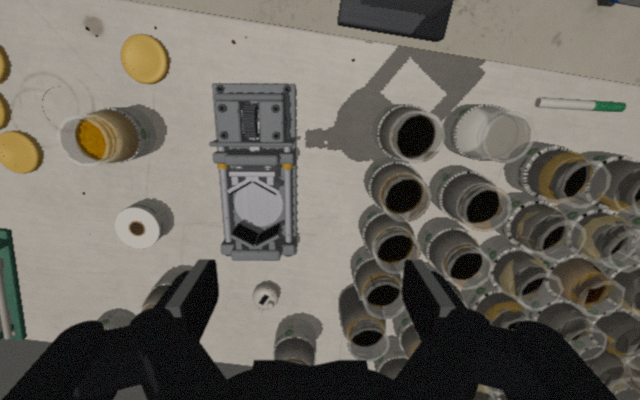

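The wrist view shows the vice upright in the image with its wheel at (251,122), jaw bar (255,160), bed (258,205), and the jar at (95,138). I measure both from this.

```bash
cat > meas.py <<'E'
from h import *
import sys
n=sys.argv[1]
d=dict(np.load(f'pics/{n}.npz'));P=pts(d,d['T']@d['hand_eye'])
print('table z',np.median(P[255:262,195:210,2]),np.median(P[30:60,60:80,2]))
sub=np.zeros(P.shape[:2],bool);sub[70:270,200:305]=1
m=sub&(P[...,2]>.004)&(P[...,2]<.07);n_,l,st,_=cv2.connectedComponentsWithStats(m.astype(np.uint8));i=1+st[1:,4].argmax()
A=P[l==i];print('vice foot',cv2.minAreaRect(A[:,:2].astype(np.float32)*1000))
m=sub&(abs(P[...,2]-.054)<.005);m[140:]=0;A=P[m];print('housing',cv2.minAreaRect(A[:,:2].astype(np.float32)*1000),np.median(A[:,2]))
rgb=d['frame'];big=cv2.resize(rgb[70:270,200:310][:,:,::-1],None,fx=3,fy=3,interpolation=cv2.INTER_CUBIC);cv2.imwrite(f'pics/{n}_v.png',big)
big=cv2.resize(rgb[90:180,40:170][:,:,::-1],None,fx=5,fy=5,interpolation=cv2.INTER_CUBIC);cv2.imwrite(f'pics/{n}_j.png',big)
E
python3 meas.py w1
```

```text
table z -0.0007226976406337071 -0.001040203533091505
vice foot ((538.244384765625, -293.5504150390625), (260.3719177246094, 116.28068542480469), 8.147568702697754)
housing ((451.7001647949219, -305.5252685546875), (57.62648010253906, 87.8884506225586), 8.358136177062988) 0.052960257124090804
```

View pics/w1_v.png

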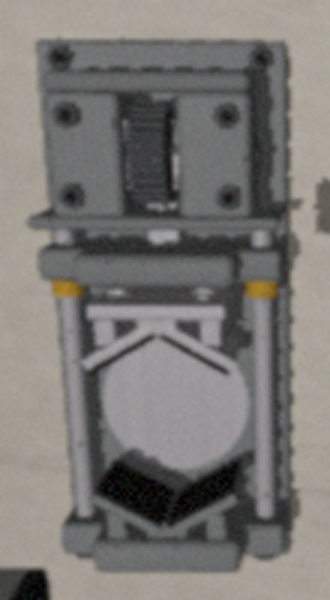

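View pics/w1_j.png

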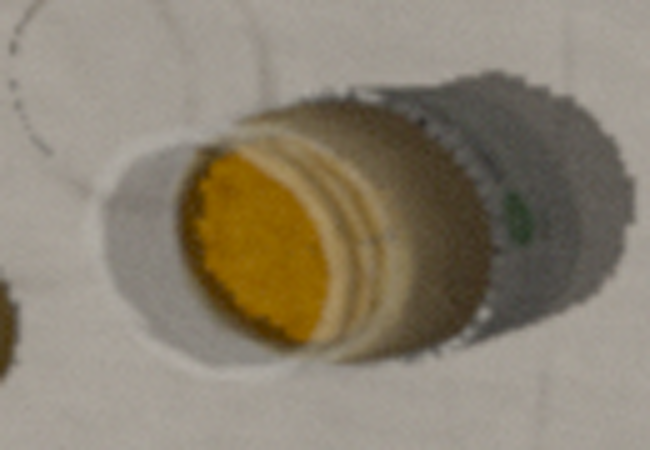

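```bash
python3 -c "
from h import *
to([.50,-.478,.26],98.25)"
```

```text
pos [ 0.4969 -0.217   0.3341] az 98.62 tilt z [-0.002  0.001 -1.   ] | shares [-6.466 -0.898  1.845] ('turn z share', np.float64(0.073))
```

Emit:
carry_out([
  [[0, 0, 0.07, -0.93, -0.13, 0.26, 1], [0, 0, 0, -0.93, -0.13, 0.26, 1], [0, 0, 0, -0.93, -0.13, 0.26, 1], [0, 0, 0, -0.93, -0.13, 0.26, 1], [0, 0, 0, -0.93, -0.13, 0.26, 1], [0, 0, 0, -0.93, -0.13, 0.26, 1], [0, 0, 0, -0.9, -0.13, 0.26, 1], [0, 0, 0, 0, 0, 0, 1]],
])

```text
time: 3.37
tool_pos: [0.4982, -0.4795, 0.2575]
tool_rot: [-0.003, 0.654, 0.756, -0.0]
contact_force: [0.0, 1.3, -0.4]
gripper_width: 1.003
```

```bash
python3 - <<'E'
from h import *
to([.50,-.478,.26],98.25)
T=T_tool();f=grab_frame('wrist');save('w2',f);np.savez('pics/w2.npz',T=T,**f)
f=grab_frame('top');np.savez('pics/t2.npz',**f);print(state()['contact_force'],state()['tool_pos'])
E
```

```text
pos [ 0.4982 -0.4795  0.2575] az 98.31 tilt z [-0.0047  0.003  -1.    ] | shares [ 0.03   0.049 -0.063] ('turn z share', np.float64(0.012))
[0.66616446 1.12049386 0.09254041] [ 0.49969564 -0.47580061  0.26061897]
```

View pics/w2.png

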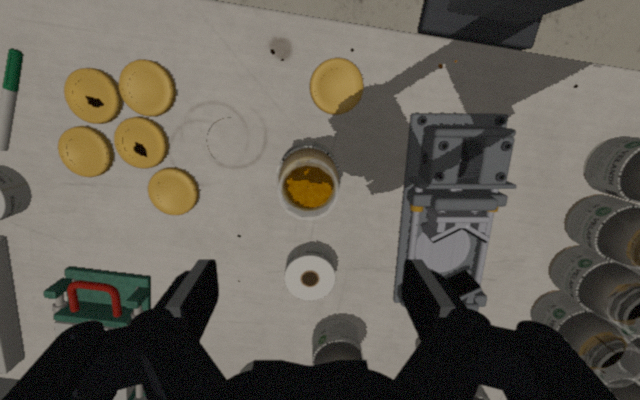

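```bash
python3 - <<'E'
from h import *
print(state()['tool_pos'])
T=T_tool();f=grab_frame('wrist');np.savez('pics/w3.npz',T=T,**f);to([0,0,0])
c=f['frame'][130:230,250:370];cv2.imwrite('pics/w3_j.png',cv2.resize(c[:,:,::-1],None,fx=6,fy=6,interpolation=cv2.INTER_CUBIC))
P=pts(f,T@f['hand_eye'])
for v in range(140,225,6): print(v,np.round(P[v,310],3))
E
```

```text
[ 0.49969564 -0.47580061  0.26061897]
pos [ 0.5002 -0.4752  0.262 ] az 98.54 tilt z [-4.0e-04  1.5e-03 -1.0e+00] | shares [ 13.595 -10.6     6.574] 
140 [ 0.467 -0.479  0.027]
146 [ 0.468 -0.479  0.067]
152 [ 0.472 -0.479  0.083]
158 [ 0.473 -0.479  0.11 ]
164 [ 0.484 -0.477  0.084]
170 [ 0.422 -0.488  0.402]
176 [ 0.496 -0.475  0.083]
182 [ 0.502 -0.474  0.083]
188 [ 0.508 -0.473  0.084]
194 [ 0.515 -0.472  0.083]
200 [ 0.422 -0.488  0.402]
206 [ 0.526 -0.471  0.089]
212 [ 0.526 -0.471  0.109]
218 [ 0.573 -0.463 -0.   ]
224 [ 0.582 -0.462 -0.003]
```

View pics/w3_j.png

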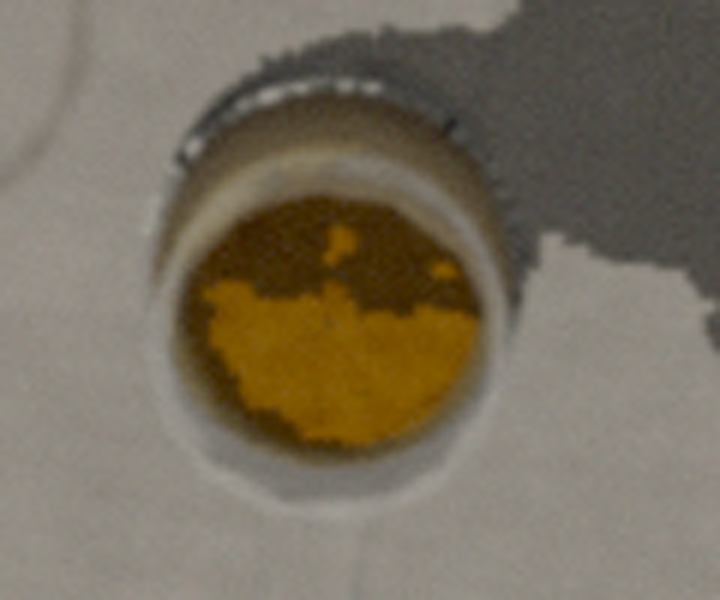

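```bash
python3 - <<'E'
from h import *
d=dict(np.load('pics/w3.npz'));W=d['T']@d['hand_eye'];K=d['K']
def ray(u,v,z):
    r=W[:3,:3]@np.array([(u-K[0,2])/K[0,0],(v-K[1,2])/K[1,1],1]);o=W[:3,3];return o+r*(z-o[2])/r[2]
for u,v in [(305,185.3),(275,185),(335,185),(305,155),(305,215.8)]:print(ray(u,v,.112))
P=pts(d,W)
Q=P[130:230,250:370].reshape(-1,3);Q=Q[(Q[:,2]>.1)&(Q[:,2]<.12)];print(len(Q),Q.min(0),Q.max(0),cv2.minEnclosingCircle(Q[:,:2].astype(np.float32)*1000))
# paste/jar body: 0.03-0.09
Q=P[130:230,250:370].reshape(-1,3);Q=Q[(Q[:,2]>.02)&(Q[:,2]<.09)];print(cv2.minEnclosingCircle(Q[:,:2].astype(np.float32)*1000))
d=dict(np.load('pics/top0.npz'));P=pts(d,d['world_from_camera']);Q=P[190:235,410:450].reshape(-1,3);Q=Q[(Q[:,2]>.1)&(Q[:,2]<.13)];print(len(Q),cv2.minEnclosingCircle(Q[:,:2].astype(np.float32)*1000))
E
```

```text
[ 0.4988973  -0.47971039  0.112     ]
[ 0.50273827 -0.50770845  0.112     ]
[ 0.4944749  -0.45177625  0.112     ]
[ 0.47051957 -0.48379852  0.112     ]
[ 0.52922798 -0.47534091  0.112     ]
984 [ 0.47286923 -0.50905002  0.10001709] [ 0.53157628 -0.45050559  0.11285263] ((502.1900939941406, -479.8361511230469), 29.464580535888672)
((494.7882385253906, -481.1886291503906), 34.80671691894531)
135 ((503.3344421386719, -482.726806640625), 29.779544830322266)
```

```bash
python3 -c "
from h import *
to([.501,-.480,.056],98.25)"
```

```text
pos [ 0.5002 -0.4752  0.262 ] az 98.54 tilt z [-4.0e-04  1.5e-03 -1.0e+00] | shares [-1.30e-01  3.00e-03  5.15e+00] ('turn z share', np.float64(0.059))
```

Emit:
carry_out([
  [[0, 0, 0, -0.13, 0, 0.3, 1], [0, 0, 0, 0, 0, 0.9, 1], [0, 0, 0, 0, 0, 0.9, 1], [0, 0, 0, 0, 0, 0.5, 1], [0, 0, 0, 0, 0, 0, 1]],
])

```text
time: 3.93
tool_pos: [0.4988, -0.477, 0.1515]
tool_rot: [-0.005, 0.652, 0.758, 0.001]
contact_force: [-1.4, 0.2, -0.8]
gripper_width: 1.001
```

```bash
python3 - <<'E'
from h import *
to([.501,-.480,.056],98.25)
T=T_tool();f=grab_frame('wrist');save('w4',f)
E
```

```text
pos [ 0.4988 -0.477   0.1515] az 98.62 tilt z [-0.0068  0.0084 -0.9999] | shares [-0.105  0.056  2.386] ('turn z share', np.float64(0.073))
```

View pics/w4.png

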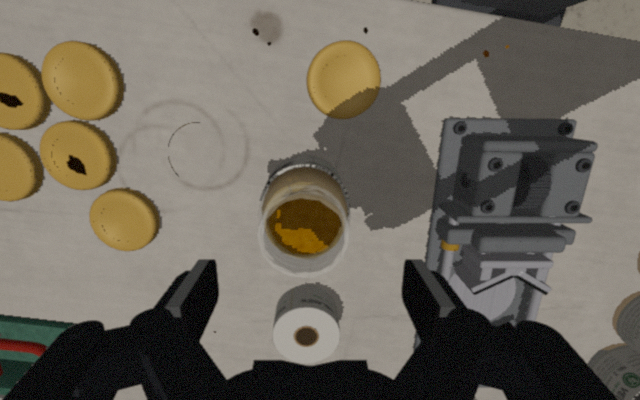

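Emit:
carry_out([
  [[0, 0, 0, -0.08, 0.03, 0.4, 1], [0, 0, 0, 0, 0, 0.7, 1], [0, 0, 0, 0, 0, 0.6, 1], [0, 0, 0, 0, 0, 0.4, 1], [0, 0, 0, 0, 0, 0.2, 1], [0, 0, 0, 0, 0, 0, 1]],
])

```text
time: 4.48
tool_pos: [0.502, -0.4837, 0.065]
tool_rot: [-0.001, 0.653, 0.758, 0.0]
contact_force: [-0.1, 0.4, 0.3]
gripper_width: 1.0
```

```bash
python3 - <<'E'
from h import *
to([.501,-.480,.056],98.25)
T=T_tool();f=grab_frame('wrist');save('w5',f)
f=grab_frame('scene');c=f['frame'][125:285,270:470];cv2.imwrite('pics/s5.png',cv2.resize(c[:,:,::-1],(750,600)))
to([.501,-.480,.056],98.25);print(state()['contact_force'])
E
```

```text
pos [ 0.502  -0.4837  0.065 ] az 98.53 tilt z [-0.0013  0.0016 -1.    ] | shares [ 0.094 -0.012  0.226] ('turn z share', np.float64(0.055))
pos [ 0.5031 -0.4851  0.068 ] az 98.52 tilt z [ 0.0015 -0.0018 -1.    ] | shares [ 0.133 -0.034  0.301] ('turn z share', np.float64(0.054))
[ 0.22638895 -1.6838696   0.50654419]
```

View pics/w5.png

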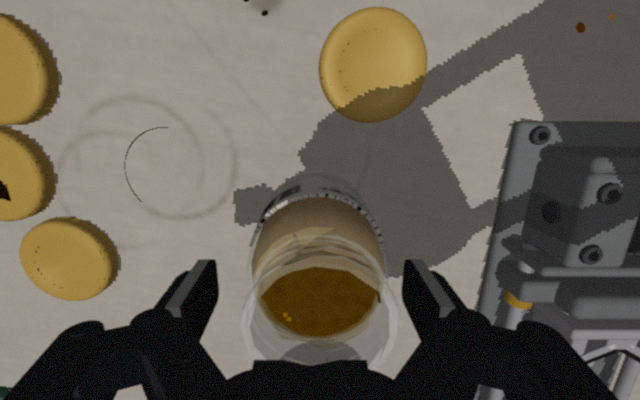

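View pics/s5.png

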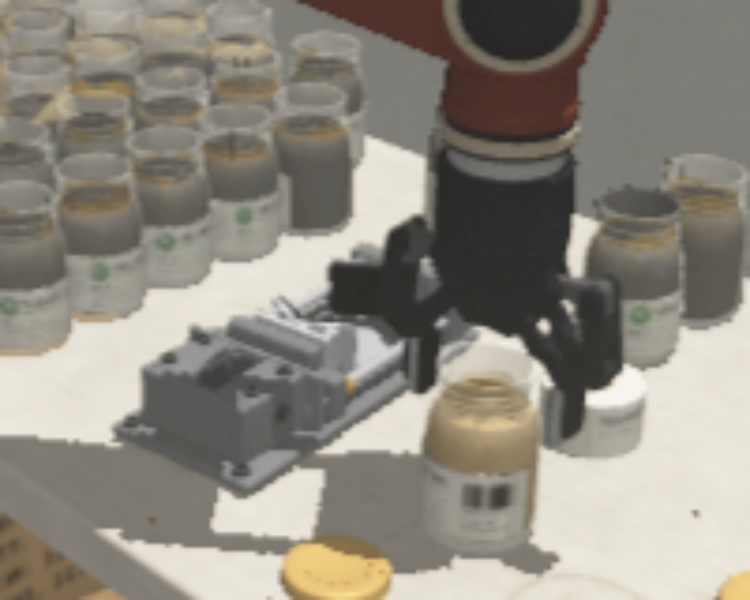

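Emit:
carry_out([
  [[0, 0, 0, 0.1, -0.03, 0.2, 1], [0, 0, 0, 0, 0, 0.2, 1], [0, 0, 0, 0, 0, 0.1, 1], [0, 0, 0, 0, 0, 0, 1], [0, 0, 0, 0, 0, 0, 1]],
])

```text
time: 5.0
tool_pos: [0.5003, -0.4802, 0.046]
tool_rot: [-0.0, 0.653, 0.758, 0.0]
contact_force: [-0.1, -0.5, -0.1]
gripper_width: 1.001
```

```bash
python3 - <<'E'
from h import *
to([.501,-.480,.046],98.25)
T=T_tool();f=grab_frame('wrist');save('w6',f)
f=grab_frame('scene');c=f['frame'][125:285,270:470];cv2.imwrite('pics/s6.png',cv2.resize(c[:,:,::-1],(750,600)))
to([.501,-.480,.046],98.25);print(state()['contact_force'])
E
```

```text
pos [ 0.5003 -0.4802  0.046 ] az 98.52 tilt z [-6.e-04  7.e-04 -1.e+00] | shares [ 0.003  0.017 -0.001] ('turn z share', np.float64(0.053))
pos [ 0.5007 -0.4807  0.0467] az 98.51 tilt z [ 3.e-04 -3.e-04 -1.e+00] | shares [0.016 0.01  0.019] ('turn z share', np.float64(0.053))
[ 0.16236343 -0.02253489  1.2296638 ]
```

View pics/w6.png

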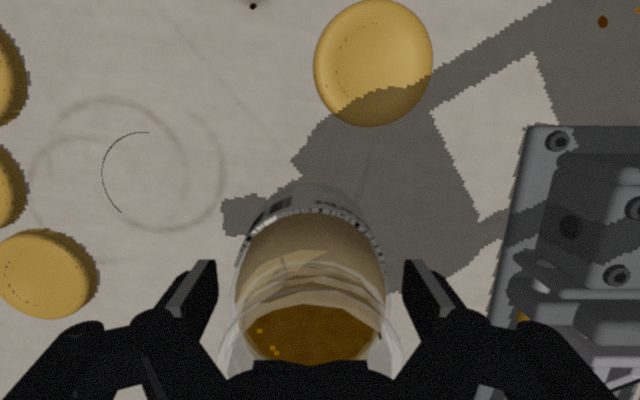

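View pics/s6.png

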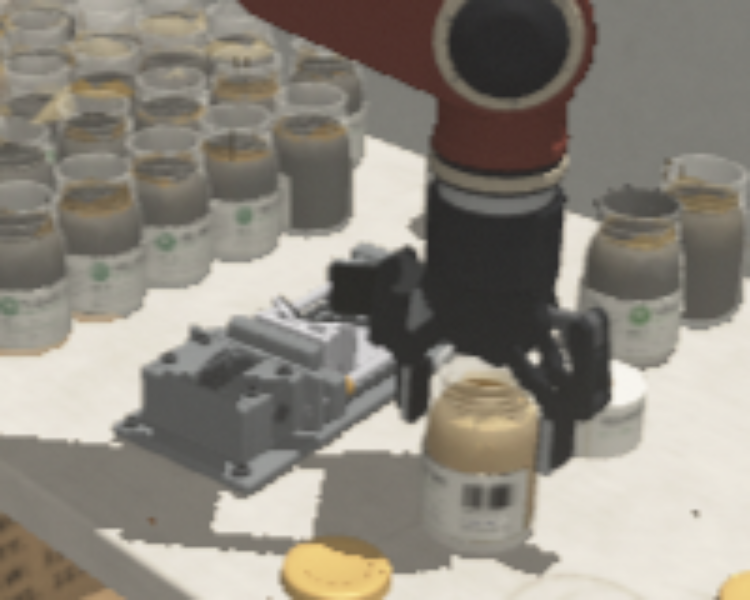

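The jar is centred between the fingers, which straddle its upper half in both views. Now I close.

Emit:
carry_out([
  [[0, 0, 0, 0, 0, 0, -1], [0, 0, 0, 0, 0, 0, -1], [0, 0, 0, 0, 0, 0, -1], [0, 0, 0, 0, 0, 0, -1], [0, 0, 0, 0, 0, 0, -1], [0, 0, 0, 0, 0, 0, -1]],
])

```text
time: 5.6
tool_pos: [0.5012, -0.4811, 0.0477]
tool_rot: [0.001, 0.653, 0.758, -0.0]
contact_force: [0.5, 0.7, 5.4]
gripper_width: 0.782
```

Emit:
carry_out([
  [[0, 0, 0, 0, 0, -0.1, -1], [0, 0, 0, 0, 0, -0.4, -1], [0, 0, 0, 0, 0, -0.7, -1], [0, 0, 0, 0, 0, -0.7, -1], [0, 0, 0, 0, 0, -0.6, -1], [0, 0, 0, 0, 0, -0.3, -1], [0, 0, 0, 0, 0, 0, -1]],
])

```text
time: 6.18
tool_pos: [0.5018, -0.4819, 0.1629]
tool_rot: [0.003, 0.653, 0.758, -0.001]
contact_force: [0.3, -0.7, -3.9]
gripper_width: 0.782
```

```bash
python3 - <<'E'
from h import *
s=state();print(s['gripper_width'],s['contact_force'])
th=np.radians(8.25);o=np.array([.587,-.286]);X=np.array([np.cos(th),np.sin(th)])
p=o-.008*X;print(p)
to([*p,.15],98.25)
f=grab_frame('scene');c=f['frame'][105:265,270:470];cv2.imwrite('pics/s7.png',cv2.resize(c[:,:,::-1],(750,600)))
E
```

```text
0.7816352851362739 [ 0.27997241 -0.7104371  -3.86467796]
[ 0.57908279 -0.28714794]
pos [ 0.5018 -0.4819  0.1629] az 98.52 tilt z [ 0.0041 -0.005  -1.    ] | shares [4.531 2.632 0.305] ('turn z share', np.float64(0.053))
```

View pics/s7.png

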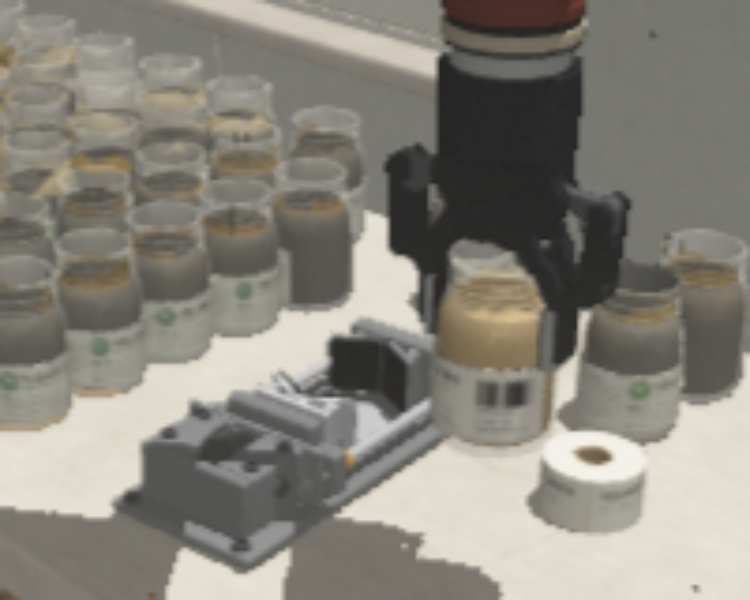

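Emit:
carry_out([
  [[0, 0, 0.05, 0.3, 0.2, 0, -1], [0, 0, 0, 0.7, 0.4, 0, -1], [0, 0, 0, 0.8, 0.46, 0, -1], [0, 0, 0, 0.8, 0.46, 0, -1], [0, 0, 0, 0.8, 0.46, 0, -1], [0, 0, 0, 0.7, 0.4, 0, -1], [0, 0, 0, 0.4, 0.25, 0, -1], [0, 0, 0, 0, 0, 0, -1]],
])

```text
time: 6.9
tool_pos: [0.5787, -0.2814, 0.1549]
tool_rot: [-0.003, 0.653, 0.758, 0.001]
contact_force: [0.6, 0.8, -4.3]
gripper_width: 0.783
```

Emit:
carry_out([
  [[0, 0, 0, 0, 0, 0, -1], [0, 0, 0, 0, 0, 0, -1]],
])

```text
time: 7.07
tool_pos: [0.5777, -0.2866, 0.1563]
tool_rot: [-0.002, 0.654, 0.756, -0.0]
contact_force: [-0.1, -0.5, -3.8]
gripper_width: 0.782
```

```bash
python3 - <<'E'
from h import *
s=state();print(s['gripper_width'],s['contact_force'])
to([.579,-.2871,.10],98.25)
T=T_tool();f=grab_frame('wrist');save('w8',f);np.savez('pics/w8.npz',T=T,**f)
f=grab_frame('scene');c=f['frame'][105:265,270:470];cv2.imwrite('pics/s8.png',cv2.resize(c[:,:,::-1],(750,600)))
f=grab_frame('top');c=f['frame'][130:270,290:450];cv2.imwrite('pics/t8.png',cv2.resize(c[:,:,::-1],(680,600)))
to([.579,-.2871,.10],98.25)
E
```

```text
0.7816107191822955 [-0.05491091 -0.54460601 -3.76519803]
pos [ 0.5777 -0.2866  0.1563] az 98.28 tilt z [-0.0031  0.0015 -1.    ] | shares [-0.02   0.033  1.408] ('turn z share', np.float64(0.006))
pos [ 0.5781 -0.2879  0.1577] az 98.18 tilt z [-1.1e-03  6.0e-04 -1.0e+00] | shares [0.017 0.028 1.442] ('turn z share', np.float64(-0.014))
```

View pics/w8.png

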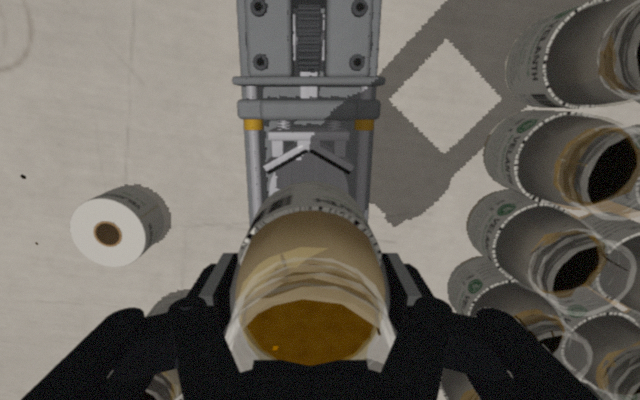

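View pics/s8.png

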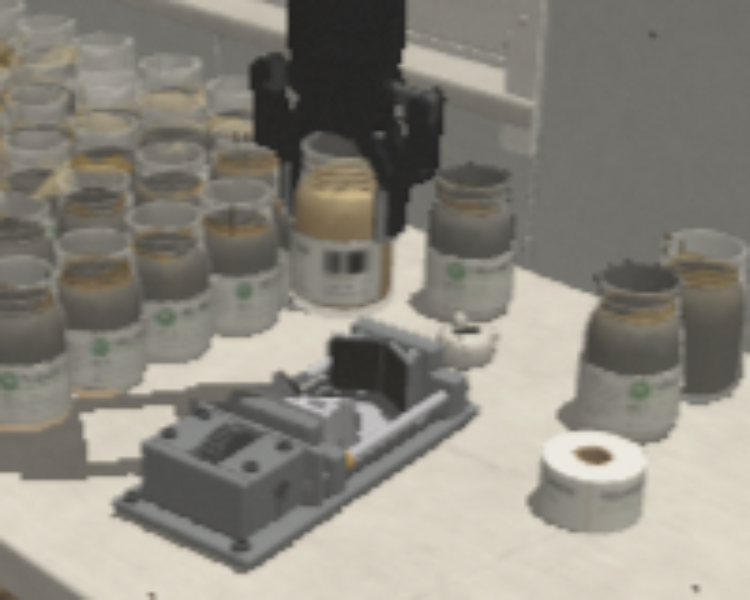

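```bash
python3 - <<'E'
from h import *
d=dict(np.load('pics/w8.npz'));W=d['T']@d['hand_eye'];P=pts(d,W)
th=np.radians(8.25);o=np.array([.587,-.286]);X=np.array([np.cos(th),np.sin(th)]);Y=np.array([-X[1],X[0]])
V=np.stack([(P[...,:2]-o)@X,(P[...,:2]-o)@Y,P[...,2]],-1)*1000
for u in (280,340,309):
  for v in range(60,170,3): print(u,v,np.round(V[v,u],1),d['frame'][v,u])
for v in (40,81,110,165,190):
  r=V[v,225:395];print(v,[(225+i,*np.round(r[i],0)) for i in range(0,170,6) ])
E
```

```text
280 60 [-114.8  -20.1   51. ] [116 117 117]
280 63 [-112.7  -20.1   52. ] [117 117 119]
280 66 [-110.6  -20.    53.4] [112 115 114]
280 69 [-108.6  -20.    53.4] [113 114 115]
280 72 [-106.7  -20.2   52.5] [114 116 116]
280 75 [-104.7  -20.3   52.1] [90 90 90]
280 78 [-102.7  -20.3   52.3] [104 103 107]
280 81 [-100.7  -20.3   52.5] [109 112 110]
280 84 [-98.7 -20.4  52.1] [75 74 74]
280 87 [-98.1 -24.   10.8] [101 100 104]
280 90 [-95.7 -24.2  10. ] [110 111 110]
280 93 [-93.2 -24.1  11.3] [110 111 112]
280 96 [-90.8 -24.2  11.5] [73 73 76]
280 99 [-88.3 -20.5  54.5] [63 63 64]
280 102 [-86.2 -20.3  57.9] [100  99  96]
280 105 [-84.1 -20.2  59. ] [113 112 113]
280 108 [-82.1 -20.3  59.3] [109 110 112]
280 111 [-80.  -20.4  58.7] [114 114 117]
280 114 [-77.9 -20.5  58.6] [110 111 111]
280 117 [-75.8 -20.5  58.3] [94 98 98]
280 120 [-72.7 -22.   42.6] [ 99  98 101]
280 123 [-70.4 -22.1  42.5] [137 137 139]
280 126 [-68.2 -22.   43.5] [129 126 129]
280 129 [-65.7 -22.3  41.2] [119 118 119]
280 132 [-64.7 -21.1  55.3] [140 139 138]
280 135 [-62.5 -21.2  55. ] [168 166 168]
280 138 [-60.
[... 11847 characters left out ...]
0), np.float64(134.0)), (333, np.float64(-41.0), np.float64(14.0), np.float64(132.0)), (339, np.float64(-39.0), np.float64(17.0), np.float64(126.0)), (345, np.float64(-7.0), np.float64(34.0), np.float64(11.0)), (351, np.float64(-7.0), np.float64(40.0), np.float64(12.0)), (357, np.float64(-12.0), np.float64(43.0), np.float64(29.0)), (363, np.float64(-13.0), np.float64(48.0), np.float64(32.0)), (369, np.float64(-7.0), np.float64(57.0), np.float64(10.0)), (375, np.float64(-4.0), np.float64(65.0), np.float64(-2.0)), (381, np.float64(-4.0), np.float64(71.0), np.float64(-1.0)), (387, np.float64(-4.0), np.float64(77.0), np.float64(-1.0)), (393, np.float64(-4.0), np.float64(83.0), np.float64(-2.0))]
```

```bash
python3 - <<'E'
from h import *
d=dict(np.load('pics/w1.npz'));W=d['T']@d['hand_eye'];P=pts(d,W)
th=np.radians(8.25);o=np.array([.587,-.286]);X=np.array([np.cos(th),np.sin(th)]);Y=np.array([-X[1],X[0]])
V=np.stack([(P[...,:2]-o)@X,(P[...,:2]-o)@Y,P[...,2]],-1)*1000
for y in (-17.5,17.5,0):
  m=np.zeros(P.shape[:2],bool);m[70:270,200:310]=1
  m&=(abs(V[...,1]-y)<1.2)&(V[...,0]>-90)&(V[...,0]<100)
  A=V[m];A=A[A[:,0].argsort()];print(y,[(round(a[0]),round(a[2])) for a in A[::2]])
E
```

```text
-17.5 [(-89, 11), (-89, 20), (-89, 29), (-89, 37), (-89, 46), (-89, 18), (-87, 58), (-85, 58), (-84, 59), (-83, 58), (-81, 59), (-80, 57), (-77, 59), (-76, 57), (-74, 55), (-69, 39), (-69, 41), (-67, 35), (-67, 39), (-66, 48), (-66, 53), (-65, 52), (-65, 55), (-64, 11), (-63, 54), (-62, 54), (-60, 54), (-50, 30), (-49, 44), (-49, 54), (-48, 55), (-46, 54), (-45, 55), (-44, 55), (-42, 55), (-33, 10), (-31, 13), (-28, 11), (-25, 10), (-24, 10), (-21, 11), (-19, 11), (-17, 11), (-17, 14), (-15, 13), (-13, 12), (-11, 12), (-10, 13), (-8, 12), (-6, 11), (-3, 10), (0, 13), (4, 10), (5, 13), (8, 12), (10, 11), (12, 11), (13, 12), (15, 11), (17, 11), (19, 10), (20, 12), (23, 12), (25, 12), (28, 12), (30, 40), (30, 32), (30, 50), (30, 11), (30, 30), (31, 22), (31, 37), (31, 59), (31, 41), (31, 40), (32, 50), (32, 59), (34, 59), (35, 11), (35, 59), (38, 58), (39, 59), (49, 47), (49, 53), (50, 52), (50, 48), (51, 59), (53, 59), (54, 59), (55, 60), (59, 60), (62, 59), (66, 59), (99, 0)]
17.5 [(-89, 12), (-89, 45), (-89, 53), (-89, 26), (-88, 26), (-88, 16), (-88, 57), (-87, 58), (-85, 58), (-84,
[... 1011 characters left out ...]
6), (-65, 56), (-64, 11), (-63, 54), (-62, 55), (-60, 53), (-59, 54), (-57, 54), (-56, 54), (-55, 54), (-54, 56), (-52, 55), (-34, 12), (-31, 10), (-30, 9), (-29, 11), (-27, 11), (-26, 12), (-24, 11), (-22, 12), (-21, 12), (-18, 11), (-14, 11), (-11, 12), (-8, 12), (-4, 11), (-3, 12), (-1, 11), (0, 11), (2, 11), (3, 12), (5, 10), (7, 11), (9, 10), (10, 12), (13, 12), (15, 12), (18, 11), (21, 13), (25, 11), (29, 10), (30, 10), (32, 10), (34, 10), (35, 10), (37, 11), (39, 10), (39, 50), (40, 53), (40, 50), (40, 12), (40, 39), (40, 23), (40, 31), (41, 41), (41, 10), (42, 11), (44, 54), (47, 55), (48, 55), (50, 55), (51, 59), (53, 59), (54, 59), (56, 61), (60, 61), (63, 60), (65, 59), (100, -1)]
```

```bash
cat >> h.py <<'E'
th=np.radians(8.25);o=np.array([.587,-.286]);VX=np.array([np.cos(th),np.sin(th)]);VY=np.array([-VX[1],VX[0]])
def v2w(x,y,z): return [*(o+x/1000*VX+y/1000*VY),z/1000]
def tcpv():
    s=state();p=np.array(s['tool_pos']);return np.round([*(1000*np.array([(p[:2]-o)@VX,(p[:2]-o)@VY])),p[2]*1000],1),np.round(s['contact_force'],1),s['gripper_width']
E
python3 -c "
from h import *
print(tcpv());to(v2w(-5.5,.5,62),98.25)"
```

```text
(array([ -9.1,  -0.6, 157.7]), array([ 0.1, -0.4, -4.4]), 0.7827475874483323)
pos [ 0.5781 -0.2879  0.1577] az 98.18 tilt z [-1.1e-03  6.0e-04 -1.0e+00] | shares [0.027 0.093 2.392] ('turn z share', np.float64(-0.014))
```

Emit:
carry_out([
  [[0, 0, 0, 0.02, 0.09, 0.3, -1], [0, 0, 0, 0, 0, 0.5, -1], [0, 0, 0, 0, 0, 0.5, -1], [0, 0, 0, 0, 0, 0.4, -1], [0, 0, 0, 0, 0, 0.3, -1], [0, 0, 0, 0, 0, 0.2, -1], [0, 0, 0, 0, 0, 0, -1], [0, 0, 0, 0, 0, 0, -1]],
])

```text
time: 7.88
tool_pos: [0.5822, -0.2861, 0.0703]
tool_rot: [-0.0, 0.654, 0.756, -0.0]
contact_force: [0.1, 0.4, -4.1]
gripper_width: 0.784
```

```bash
python3 - <<'E'
from h import *
print(tcpv());to(v2w(-5.5,.5,61),98.25)
f=grab_frame('scene');c=f['frame'][125:285,270:470];cv2.imwrite('pics/s9.png',cv2.resize(c[:,:,::-1],(750,600)))
T=T_tool();f=grab_frame('wrist');save('w9',f);np.savez('pics/w9.npz',T=T,**f)
print(tcpv())
E
```

```text
(array([-4.8,  0.6, 70.3]), array([ 0.1,  0.4, -4.1]), 0.7837211370994536)
pos [ 0.5822 -0.2861  0.0703] az 98.24 tilt z [-3.e-04  2.e-04 -1.e+00] | shares [-0.002 -0.018  0.232] ('turn z share', np.float64(-0.001))
(array([-3.9,  0. , 72. ]), array([ 0.2, -0.1, -3.8]), 0.7831007864972336)
```

View pics/s9.png

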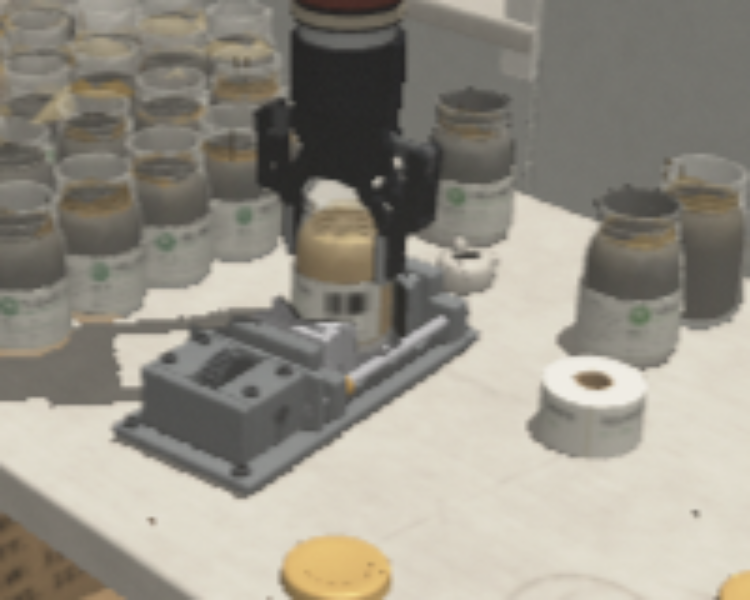

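View pics/w9.png

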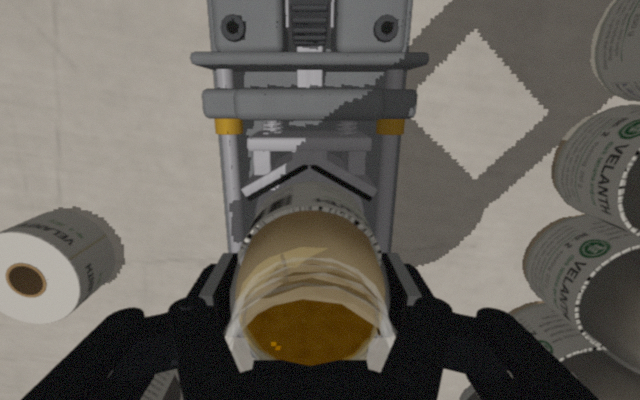

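Emit:
carry_out([
  [[0, 0, 0, 0, -0.03, 0.1, -1], [0, 0, 0, 0, 0, 0.1, -1], [0, 0, 0, 0, 0, 0.05, -1], [0, 0, 0, 0, 0, 0, -1], [0, 0, 0, 0, 0, 0, -1]],
])

```text
time: 8.4
tool_pos: [0.5809, -0.286, 0.0603]
tool_rot: [-0.0, 0.654, 0.756, -0.0]
contact_force: [0.6, 0.6, -4.8]
gripper_width: 0.786
```

```bash
python3 -c "
from h import *
print(tcpv());to(v2w(-5.5,.5,60),98.25)"
```

```text
(array([-6.1,  0.9, 60.3]), array([ 0.6,  0.6, -4.8]), 0.786479006491431)
pos [ 0.5809 -0.286   0.0603] az 98.27 tilt z [-4.e-04  2.e-04 -1.e+00] | shares [-0.011  0.014  0.007] ('turn z share', np.float64(0.003))
```

Emit:
carry_out([
  [[0, 0, 0, 0, 0, 0.03, -1], [0, 0, 0, 0, 0, 0, -1], [0, 0, 0, 0, 0, 0, -1]],
])

```text
time: 8.65
tool_pos: [0.5813, -0.2862, 0.0597]
tool_rot: [0.0, 0.654, 0.756, 0.0]
contact_force: [-0.1, 0.0, -2.8]
gripper_width: 0.787
```

Emit:
carry_out([
  [[0, 0, 0, 0, 0, 0.03, -1], [0, 0, 0, 0, 0, 0, -1], [0, 0, 0, 0, 0, 0, -1]],
])

```text
time: 8.9
tool_pos: [0.5814, -0.2862, 0.0597]
tool_rot: [0.0, 0.654, 0.756, 0.0]
contact_force: [-3.4, 3.5, 5.5]
gripper_width: 0.778
```

The wrist force turning to +5.5 N shows the jar is resting on the bed, so I release.

Emit:
carry_out([
  [[0, 0, 0, 0, 0, 0, 0.7], [0, 0, 0, 0, 0, 0, 1], [0, 0, 0, 0, 0, 0, 1], [0, 0, 0, 0, 0, 0, 1], [0, 0, 0, 0, 0, 0, 1]],
])

```text
time: 9.32
tool_pos: [0.5811, -0.2862, 0.058]
tool_rot: [0.0, 0.654, 0.756, -0.0]
contact_force: [-0.5, -1.1, 0.1]
gripper_width: 1.001
```

```bash
python3 - <<'E'
from h import *
print(tcpv())
T=T_tool();f=grab_frame('wrist');save('w10',f)
f=grab_frame('scene');c=f['frame'][125:285,270:470];cv2.imwrite('pics/s10.png',cv2.resize(c[:,:,::-1],(750,600)))
E
```

```text
(array([-5.9,  0.7, 58. ]), array([-0.5, -1.1,  0.1]), 1.000853452341822)
```

View pics/w10.png

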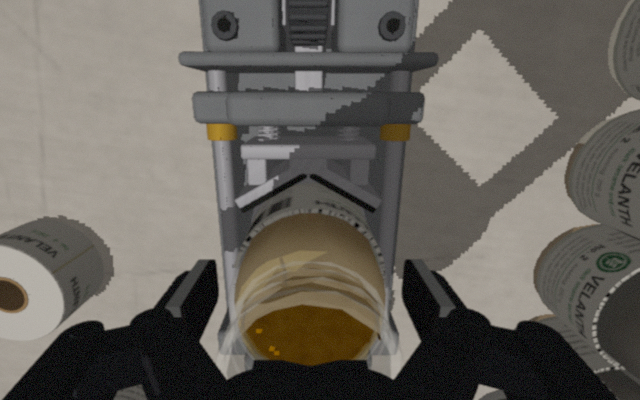

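View pics/s10.png

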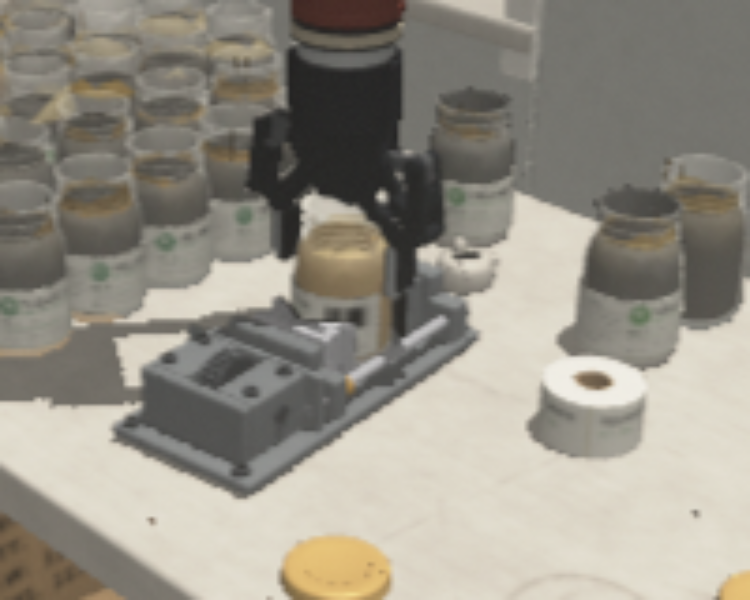

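The jar stands upright between the jaws with the fingers clear. I go up, then back over the wheel, closing the fingers on the way.

Emit:
carry_out([
  [[0, 0, 0, 0, 0, -0.3, 1], [0, 0, 0, 0, 0, -0.7, 1], [0, 0, 0, 0, 0, -0.9, 1], [0, 0, 0, 0, 0, -0.9, 1], [0, 0, 0, 0, 0, -0.7, 1], [0, 0, 0, 0, -0.5, 0, 1], [0, 0, 0, 0, -0.9, 0, 1], [0, 0, 0, 0, -0.9, 0, 1]],
])

```text
time: 10.08
tool_pos: [0.4899, -0.2995, 0.2003]
tool_rot: [0.001, 0.654, 0.757, -0.0]
contact_force: [-0.3, 0.2, 0.1]
gripper_width: 0.996
```

Emit:
carry_out([
  [[0, 0, 0, 0, -0.7, 0, -1], [0, 0, 0, 0, -0.3, 0, -1], [0, 0, 0, 0, 0, 0, -1], [0, 0, 0, 0, 0, 0, -1], [0, 0, 0, 0, 0, 0, -1], [0, 0, 0, 0, 0, 0, -1]],
])

```text
time: 10.58
tool_pos: [0.4515, -0.305, 0.1984]
tool_rot: [0.0, 0.654, 0.757, 0.0]
contact_force: [0.2, -0.6, -0.1]
gripper_width: 0.143
```

```bash
python3 - <<'E'
from h import *
print(tcpv()); to(v2w(-137,.5,85),98.25)
T=T_tool();f=grab_frame('wrist');save('w11',f);np.savez('pics/w11.npz',T=T,**f)
f=grab_frame('scene');c=f['frame'][125:285,270:470];cv2.imwrite('pics/s11.png',cv2.resize(c[:,:,::-1],(750,600)))
E
```

```text
(array([-136.8,    0.7,  198.4]), array([ 0.2, -0.6, -0.1]), 0.14279183448951366)
pos [ 0.4515 -0.305   0.1984] az 98.32 tilt z [ 6.e-04 -1.e-04 -1.e+00] | shares [-0.004 -0.006  2.835] ('turn z share', np.float64(0.014))
```

View pics/w11.png

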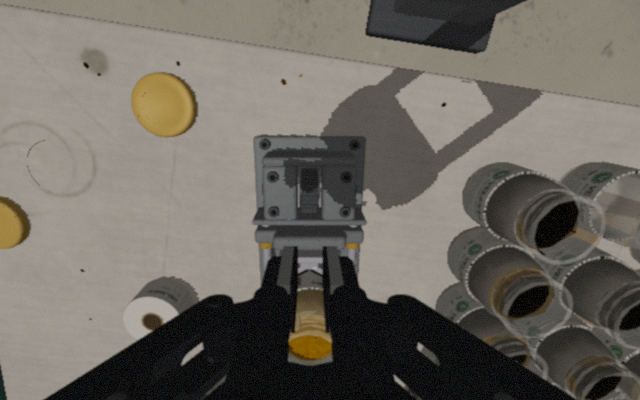

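View pics/s11.png

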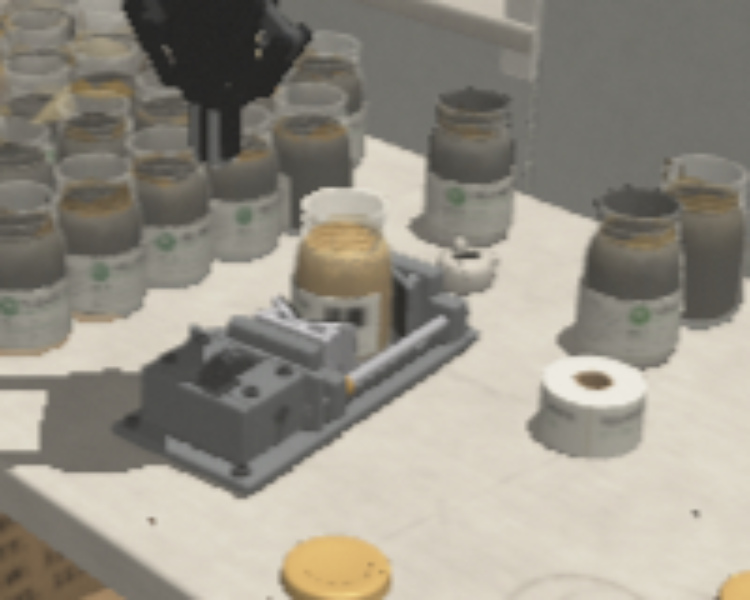

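Emit:
carry_out([
  [[0, 0, 0, 0, -0.07, 0.4, -1], [0, 0, 0, 0, 0, 0.8, -1], [0, 0, 0, 0, 0, 0.8, -1], [0, 0, 0, 0, 0, 0.6, -1], [0, 0, 0, 0, 0, 0.3, -1], [0, 0, 0, 0, 0, 0.1, -1], [0, 0, 0, 0, 0, 0, -1], [0, 0, 0, 0, 0, 0, -1]],
])

```text
time: 11.35
tool_pos: [0.4487, -0.3062, 0.0796]
tool_rot: [0.001, 0.654, 0.756, -0.0]
contact_force: [0.2, -0.4, 1.0]
gripper_width: -0.003
```

```bash
python3 - <<'E'
from h import *
print(tcpv()); to(v2w(-141,.5,72),98.25)
f=grab_frame('scene');c=f['frame'][125:285,270:470];cv2.imwrite('pics/s12.png',cv2.resize(c[:,:,::-1],(750,600)))
E
```

```text
(array([-1.398e+02, -1.000e-01,  7.960e+01]), array([ 0.2, -0.4,  1. ]), -0.003477432647440185)
pos [ 0.4487 -0.3062  0.0796] az 98.28 tilt z [ 0.0017 -0.0015 -1.    ] | shares [ 0.016 -0.03   0.19 ] ('turn z share', np.float64(0.006))
```

View pics/s12.png

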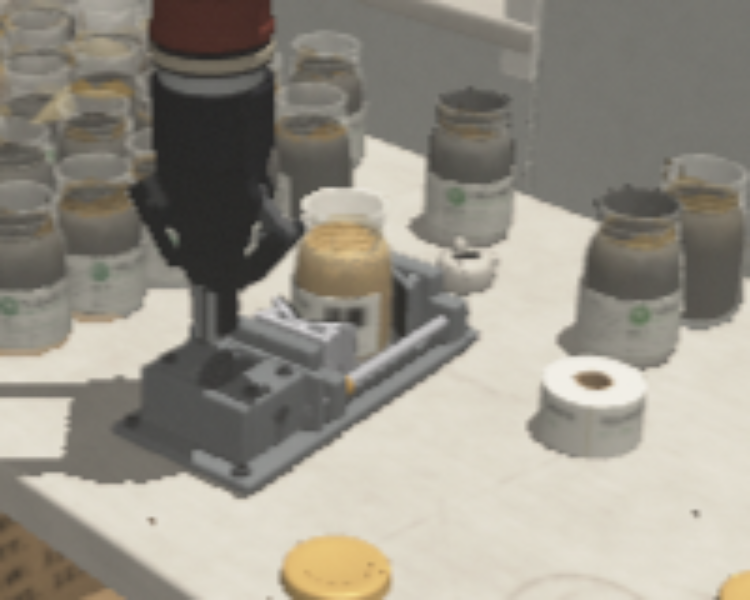

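Emit:
carry_out([
  [[0, 0, 0, 0.02, 0, 0.05, -1], [0, 0, 0, 0, 0, 0.05, -1], [0, 0, 0, 0, 0, 0.05, -1], [0, 0, 0, 0, 0, 0.05, -1], [0, 0, 0, 0, 0, 0, -1], [0, 0, 0, 0, 0, 0, -1]],
])

```text
time: 11.9
tool_pos: [0.4474, -0.3046, 0.0699]
tool_rot: [-0.0, 0.654, 0.756, 0.0]
contact_force: [0.7, -0.3, -0.8]
gripper_width: 0.0
```

Emit:
carry_out([
  [[0, 0, 0, 0, 0, 0.05, -1], [0, 0, 0, 0, 0, 0, -1], [0, 0, 0, 0, 0, 0, -1]],
])

```text
time: 12.15
tool_pos: [0.4474, -0.3046, 0.0679]
tool_rot: [-0.0, 0.654, 0.756, -0.0]
contact_force: [0.0, 0.0, 0.0]
gripper_width: -0.001
```

Emit:
carry_out([
  [[0, 0, 0, 0, 0, 0.05, -1], [0, 0, 0, 0, 0, 0, -1], [0, 0, 0, 0, 0, 0, -1]],
])

```text
time: 12.4
tool_pos: [0.4474, -0.3046, 0.0659]
tool_rot: [-0.0, 0.654, 0.756, 0.0]
contact_force: [-0.2, 0.4, -0.4]
gripper_width: -0.002
```

Emit:
carry_out([
  [[0, 0, 0, 0, 0, 0.04, -1], [0, 0, 0, 0, 0, 0, -1], [0, 0, 0, 0, 0, 0, -1]],
])

```text
time: 12.65
tool_pos: [0.4474, -0.3046, 0.0644]
tool_rot: [-0.0, 0.654, 0.756, 0.0]
contact_force: [0.0, -0.1, 0.6]
gripper_width: 0.004
```

Emit:
carry_out([
  [[0, 0, 0, 0, 0, 0.03, -1], [0, 0, 0, 0, 0, 0, -1], [0, 0, 0, 0, 0, 0, -1]],
])

```text
time: 12.9
tool_pos: [0.4475, -0.3046, 0.0632]
tool_rot: [-0.0, 0.654, 0.756, -0.0]
contact_force: [0.1, 0.4, 0.4]
gripper_width: 0.004
```

Emit:
carry_out([
  [[0, 0, 0, 0, 0, 0.03, -1], [0, 0, 0, 0, 0, 0, -1], [0, 0, 0, 0, 0, 0, -1]],
])

```text
time: 13.15
tool_pos: [0.4476, -0.3048, 0.0622]
tool_rot: [0.0, 0.654, 0.756, -0.0]
contact_force: [-0.5, 0.1, 1.0]
gripper_width: 0.001
```

Emit:
carry_out([
  [[0, 0, 0, 0, 0, 0.025, -1], [0, 0, 0, 0, 0, 0, -1], [0, 0, 0, 0, 0, 0, -1]],
])

```text
time: 13.4
tool_pos: [0.4478, -0.3049, 0.0621]
tool_rot: [0.0, 0.654, 0.756, -0.0]
contact_force: [-1.7, 1.6, 4.6]
gripper_width: 0.002
```

Emit:
carry_out([
  [[0, 0, 0, 0, 0, 0.025, -1], [0, 0, 0, 0, 0, 0, -1], [0, 0, 0, 0, 0, 0, -1]],
])

```text
time: 13.65
tool_pos: [0.4478, -0.305, 0.0619]
tool_rot: [0.0, 0.654, 0.756, -0.0]
contact_force: [-3.2, 2.8, 10.2]
gripper_width: 0.001
```

Emit:
carry_out([
  [[0, 0, 0, 0, 0.05, 0, -1], [0, 0, 0, 0, 0.06, 0, -1], [0, 0, 0, 0, 0.06, 0, -1], [0, 0, 0, 0, 0.06, 0, -1]],
])

```text
time: 13.98
tool_pos: [0.457, -0.3038, 0.0623]
tool_rot: [0.0, 0.654, 0.756, -0.0]
contact_force: [-5.4, 2.9, 11.6]
gripper_width: 0.004
```

```bash
python3 -c "
from h import *
print(tcpv(), np.round(state()['contact_force'][:2]@VX,2))"
```

```text
(array([-131.2,    1.1,   62.3]), array([-5.4,  2.9, 11.6]), 0.0035044606567199146) -4.98
```

Emit:
carry_out([
  [[0, 0, 0, 0, 0.06, 0, -1], [0, 0, 0, 0, 0.06, 0, -1], [0, 0, 0, 0, 0.06, 0, -1], [0, 0, 0, 0, 0.06, 0, -1]],
])

```text
time: 14.32
tool_pos: [0.4666, -0.3025, 0.0622]
tool_rot: [0.0, 0.654, 0.756, -0.0]
contact_force: [-2.3, 2.1, 9.0]
gripper_width: 0.002
```

```bash
python3 -c "
from h import *
print(tcpv(), np.round(state()['contact_force'][:2]@VX,2))"
```

```text
(array([-121.5,    0.9,   62.2]), array([-2.3,  2.1,  9. ]), 0.0016769498229897099) -2.02
```

Emit:
carry_out([
  [[0, 0, 0, 0, 0, -0.15, -1], [0, 0, 0, 0, -0.25, -0.05, -1], [0, 0, 0, 0, -0.23, 0, -1], [0, 0, 0, 0, 0, 0, -1], [0, 0, 0, 0, 0, 0, -1]],
])

```text
time: 14.73
tool_pos: [0.446, -0.3045, 0.0675]
tool_rot: [-0.0, 0.655, 0.756, 0.0]
contact_force: [0.2, -0.3, 0.4]
gripper_width: -0.001
```

```bash
python3 - <<'E'
from h import *
print(tcpv()); to(v2w(-141,.5,62.5),98.25)
T=T_tool();f=grab_frame('wrist');save('w13',f);np.savez('pics/w13.npz',T=T,**f)
E
```

```text
(array([-142.2,    1.9,   67.5]), array([ 0.2, -0.3,  0.4]), -0.0014340322753857943)
pos [ 0.446  -0.3045  0.0675] az 98.2 tilt z [-6.e-04  7.e-04 -1.e+00] | shares [-0.035  0.03   0.125] ('turn z share', np.float64(-0.01))
```

View pics/w13.png

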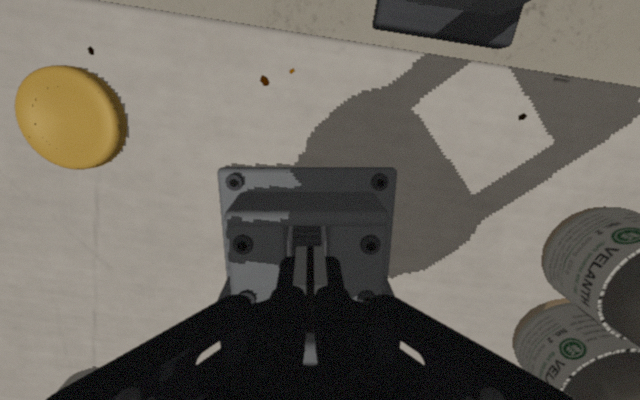

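```bash
cat > jawscene.py <<'E'
from h import *
import sys
def orange(f):
    W=f['world_from_camera'];K=f['K'];R=f['frame'][215:250,330:385].astype(float)
    w=np.clip(R[...,0]-R[...,2]-60,0,None)
    v,u=np.mgrid[215:250,330:385]
    u=(w*u).sum()/w.sum();v=(w*v).sum()/w.sum()
    r=W[:3,:3]@np.array([(u-K[0,2])/K[0,0],(v-K[1,2])/K[1,1],1]);c=W[:3,3];p=c+r*(.030-c[2])/r[2]
    return round(u,2),round(v,2),w.sum(),np.round(1000*np.array([(p[:2]-o)@VX,(p[:2]-o)@VY]),1)
print('0',orange(dict(np.load('pics/scene0.npz'))))
f=grab_frame('scene');print('now',orange(f))
c=f['frame'][165:265,300:425];cv2.imwrite(f'pics/{sys.argv[1]}.png',cv2.resize(c[:,:,::-1],(750,600),interpolation=cv2.INTER_CUBIC))
E
python3 jawscene.py j13
```

```text
0 (np.float64(363.0), np.float64(227.39), np.float64(38.0), array([-65.9, -52.7]))
now (np.float64(364.0), np.float64(226.68), np.float64(69.0), array([-61.5, -52.5]))
```

View pics/j13.png

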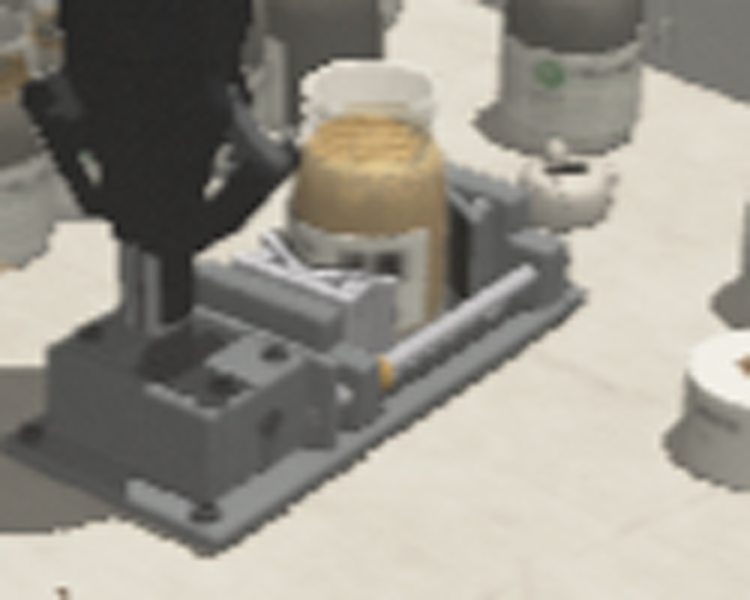

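Jaw moved 4.4 mm, just as an unslipped 19.5 mm stroke predicts. Second stroke.

Emit:
carry_out([
  [[0, 0, 0, -0.03, 0.03, 0.1, -1], [0, 0, 0, 0, 0, 0.07, -1], [0, 0, 0, 0, 0, 0, -1], [0, 0, 0, 0, 0, 0, -1]],
])

```text
time: 15.17
tool_pos: [0.4492, -0.3062, 0.0622]
tool_rot: [0.001, 0.654, 0.756, -0.0]
contact_force: [-0.5, 1.4, 6.6]
gripper_width: 0.002
```

Emit:
carry_out([
  [[0, 0, 0, 0, 0.06, 0, -1], [0, 0, 0, 0, 0.06, 0, -1], [0, 0, 0, 0, 0.06, 0, -1], [0, 0, 0, 0, 0.06, 0, -1]],
])

```text
time: 15.5
tool_pos: [0.4582, -0.305, 0.0624]
tool_rot: [-0.0, 0.654, 0.756, -0.001]
contact_force: [-3.8, -0.6, 7.7]
gripper_width: 0.003
```

Emit:
carry_out([
  [[0, 0, 0, 0, 0.06, 0, -1], [0, 0, 0, 0, 0.06, 0, -1], [0, 0, 0, 0, 0.06, 0, -1], [0, 0, 0, 0, 0.06, 0, -1]],
])

```text
time: 15.83
tool_pos: [0.4677, -0.3037, 0.0622]
tool_rot: [0.0, 0.654, 0.756, -0.001]
contact_force: [-1.9, -0.8, 2.7]
gripper_width: -0.002
```

Emit:
carry_out([
  [[0, 0, 0, 0, 0, -0.15, -1], [0, 0, 0, 0, -0.25, -0.05, -1], [0, 0, 0, 0, -0.23, 0, -1], [0, 0, 0, 0, 0, 0, -1], [0, 0, 0, 0, 0, 0, -1]],
])

```text
time: 16.25
tool_pos: [0.4475, -0.3055, 0.0688]
tool_rot: [-0.0, 0.655, 0.756, 0.0]
contact_force: [0.2, 0.2, 0.3]
gripper_width: -0.003
```

```bash
python3 jawscene.py j14; python3 -c "
from h import *
print(tcpv());to(v2w(-141,.5,60.7),98.25)"
```

```text
0 (np.float64(363.0), np.float64(227.39), np.float64(38.0), array([-65.9, -52.7]))
now (np.float64(365.0), np.float64(226.39), np.float64(41.0), array([-58.8, -53.6]))
(array([-140.6,    0.5,   69. ]), array([ 0.6, -1. ,  0.8]), 0.0009774547675005007)
pos [ 0.4478 -0.3056  0.069 ] az 98.22 tilt z [-3.e-04  4.e-04 -1.e+00] | shares [-0.001 -0.011  0.206] ('turn z share', np.float64(-0.006))
```

Emit:
carry_out([
  [[0, 0, 0, 0, 0, 0.12, -1], [0, 0, 0, 0, 0, 0.09, -1], [0, 0, 0, 0, 0, 0, -1], [0, 0, 0, 0, 0, 0, -1]],
])

```text
time: 16.63
tool_pos: [0.4487, -0.306, 0.0617]
tool_rot: [-0.0, 0.654, 0.756, -0.0]
contact_force: [-2.8, 0.4, 6.8]
gripper_width: -0.001
```

Emit:
carry_out([
  [[0, 0, 0, 0, 0.06, 0, -1], [0, 0, 0, 0, 0.06, 0, -1], [0, 0, 0, 0, 0.06, 0.005, -1], [0, 0, 0, 0, 0.06, 0.005, -1]],
])

```text
time: 16.97
tool_pos: [0.4584, -0.3048, 0.0623]
tool_rot: [-0.0, 0.654, 0.756, -0.0]
contact_force: [-5.3, 2.4, 13.0]
gripper_width: 0.0
```

Emit:
carry_out([
  [[0, 0, 0, 0, 0.06, 0.005, -1], [0, 0, 0, 0, 0.06, 0.005, -1], [0, 0, 0, 0, 0.06, 0.005, -1], [0, 0, 0, 0, 0.06, 0, -1]],
])

```text
time: 17.3
tool_pos: [0.4683, -0.3035, 0.0622]
tool_rot: [0.0, 0.654, 0.756, -0.0]
contact_force: [-3.7, 3.0, 11.6]
gripper_width: 0.003
```

Emit:
carry_out([
  [[0, 0, 0, 0, 0, -0.3, -1], [0, 0, 0, 0, -0.25, -0.5, -1], [0, 0, 0, 0, -0.23, -0.9, -1], [0, 0, 0, 0, 0, -0.9, -1], [0, 0, 0, 0, 0, -0.5, -1], [0, 0, 0, 0, 0, 0, -1], [0, 0, 0, 0, 0, 0, -1]],
])

```text
time: 17.88
tool_pos: [0.4492, -0.3063, 0.1856]
tool_rot: [0.002, 0.654, 0.756, -0.0]
contact_force: [0.0, 0.0, -0.1]
gripper_width: -0.001
```

```bash
python3 jawscene.py j15; python3 - <<'E'
from h import *
print(tcpv());to(v2w(-141,.5,60.7),98.25)
T=T_tool();f=grab_frame('wrist');save('w15',f);np.savez('pics/w15.npz',T=T,**f)
E
```

```text
0 (np.float64(363.0), np.float64(227.39), np.float64(38.0), array([-65.9, -52.7]))
now (np.float64(366.0), np.float64(225.41), np.float64(44.0), array([-53.3, -52.6]))
(array([-140. ,    0.5,  183.6]), array([-0.6,  0.3,  0.4]), 0.0010581187172997888)
pos [ 0.4484 -0.3056  0.1836] az 98.27 tilt z [-1.e-04  2.e-04 -1.e+00] | shares [-1.000e-03 -2.400e-02  3.072e+00] ('turn z share', np.float64(0.004))
```

View pics/w15.png

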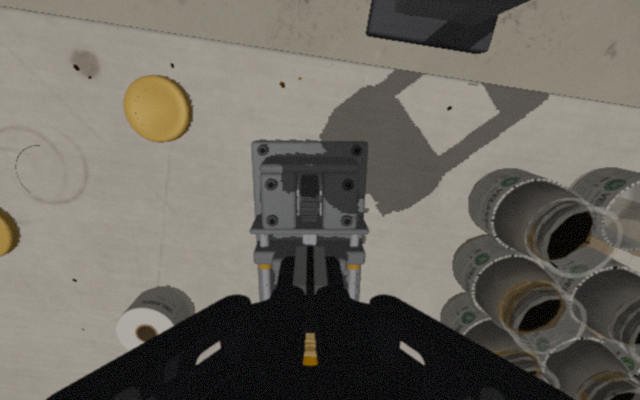

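View pics/j15.png

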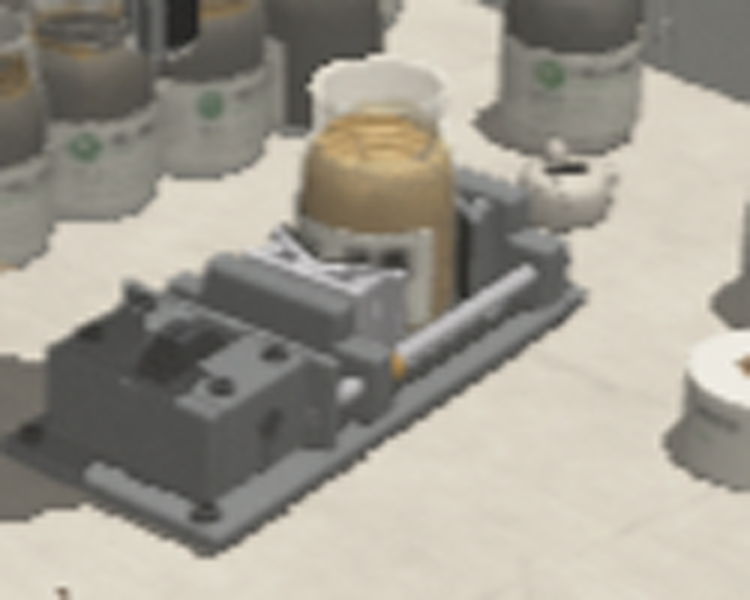

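Emit:
carry_out([
  [[0, 0, 0, 0, 0.4, -0.3, -1], [0, 0, 0, 0, 0.8, -0.1, -1], [0, 0, 0, 0, 0.8, 0, -1], [0, 0, 0, 0, 0.4, 0, -1], [0, 0, 0, 0, 0.1, 0, -1], [0, 0, 0, 0, 0, 0, -1], [0, 0, 0, 0, 0, 0, -1]],
])

```text
time: 18.57
tool_pos: [0.5463, -0.2909, 0.1979]
tool_rot: [-0.002, 0.654, 0.756, -0.0]
contact_force: [-0.4, -0.1, 0.9]
gripper_width: -0.003
```

```bash
python3 - <<'E'
from h import *
print(tcpv())
T=T_tool();f=grab_frame('wrist');save('w16',f);np.savez('pics/w16.npz',T=T,**f);print(tcpv())
E
cat > prof.py <<'E'
from h import *
import sys
d=dict(np.load(f'pics/{sys.argv[1]}.npz'));P=pts(d,d['T']@d['hand_eye'])
V=np.stack([(P[...,:2]-o)@VX,(P[...,:2]-o)@VY,P[...,2]],-1)*1000
H=(V[...,2]>47)&(V[...,2]<66)
for y0 in (-22,-18,-14,14,18,22):
  m=H&(abs(V[...,1]-y0)<2)&(V[...,0]>-125)&(V[...,0]<70)
  x=np.sort(V[m][:,0]);g=np.where(np.diff(x)>2.5)[0]
  s=np.r_[x[0],x[g+1]];e=np.r_[x[g],x[-1]];print(y0,[(round(a,1),round(b,1)) for a,b in zip(s,e) if b-a>1.5])
E
python3 prof.py w16; python3 prof.py w8;python3 prof.py w1
```

```text
(array([-41. ,   1. , 197.9]), array([-0.4, -0.1,  0.9]), -0.003411291213262996)
(array([-41.2,   0.8, 198.4]), array([-0.2, -0.5,  0.1]), -0.0030175524373917953)
-22 [(np.float64(-125.0), np.float64(-99.1)), (np.float64(-75.9), np.float64(-61.2)), (np.float64(-54.9), np.float64(-26.3))]
-18 [(np.float64(-125.0), np.float64(-99.1)), (np.float64(-76.0), np.float64(-61.4)), (np.float64(-54.9), np.float64(-29.5))]
-14 [(np.float64(-125.0), np.float64(-99.1)), (np.float64(-75.9), np.float64(-61.3)), (np.float64(-54.6), np.float64(-47.8)), (np.float64(-41.7), np.float64(-31.7))]
14 [(np.float64(-125.0), np.float64(-99.1)), (np.float64(-75.9), np.float64(-61.4)), (np.float64(-54.7), np.float64(-48.0)), (np.float64(-41.4), np.float64(-31.3))]
18 [(np.float64(-125.0), np.float64(-99.1)), (np.float64(-76.0), np.float64(-61.2)), (np.float64(-54.6), np.float64(-28.5))]
22 [(np.float64(-125.0), np.float64(-99.1)), (np.float64(-75.9), np.float64(-61.3)), (np.float64(-54.5), np.float64(-25.2))]
-22 [(np.float64(-125.0), np.float64(-98.7)), (np.float64(-88.3), np.float64(-74.2)), (np.float64(-65.5)
[... 1321 characters left out ...]
p.float64(41.7)), (np.float64(48.8), np.float64(66.4))]
14 [(np.float64(-125.0), np.float64(-99.1)), (np.float64(-88.5), np.float64(-73.9)), (np.float64(-65.7), np.float64(-58.9)), (np.float64(-52.7), np.float64(-42.2)), (np.float64(31.2), np.float64(40.0)), (np.float64(49.3), np.float64(66.0))]
18 [(np.float64(-125.0), np.float64(-99.1)), (np.float64(-88.6), np.float64(-74.0)), (np.float64(-65.5), np.float64(-54.2)), (np.float64(-50.0), np.float64(-40.9)), (np.float64(28.6), np.float64(38.6)), (np.float64(48.9), np.float64(65.6))]
22 [(np.float64(-123.8), np.float64(-98.9)), (np.float64(-88.5), np.float64(-74.4)), (np.float64(-65.8), np.float64(-37.4)), (np.float64(26.4), np.float64(65.4))]
```

View pics/w16.png

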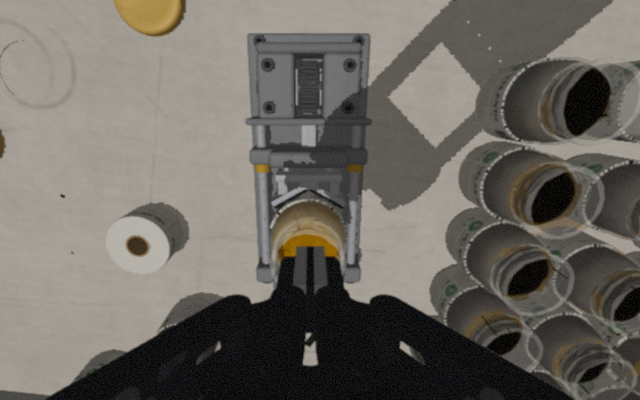

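The wrist profile puts jaw travel at 12.75 mm, pad moved 11.15 mm and compression at about 1.6 mm. About 2.4 mm of jaw (10.6 mm of rim) is left, so I do a shorter stroke and remeasure.

Emit:
carry_out([
  [[0, 0, 0, 0, -0.4, 0, -1], [0, 0, 0, 0, -0.8, 0, -1], [0, 0, 0, 0, -0.8, 0.2, -1], [0, 0, 0, 0, -0.35, 0.6, -1], [0, 0, 0, 0, -0.05, 0.9, -1], [0, 0, 0, 0, 0, 0.9, -1], [0, 0, 0, 0, 0, 0.4, -1], [0, 0, 0, 0, 0, 0.2, -1]],
])

```text
time: 19.28
tool_pos: [0.4491, -0.3035, 0.0679]
tool_rot: [-0.003, 0.655, 0.756, -0.0]
contact_force: [0.4, -0.5, -0.1]
gripper_width: 0.002
```

Emit:
carry_out([
  [[0, 0, 0, 0, 0, 0, -1], [0, 0, 0, 0, 0, 0, -1], [0, 0, 0, 0, 0, 0, -1]],
])

```text
time: 19.53
tool_pos: [0.4534, -0.3063, 0.0741]
tool_rot: [0.002, 0.654, 0.756, -0.0]
contact_force: [-0.5, 0.9, 0.6]
gripper_width: -0.002
```

```bash
python3 -c "
from h import *
print(tcpv());to(v2w(-137,.5,60.7),98.25)"
```

```text
(array([-135.1,   -0.9,   74.1]), array([-0.5,  0.9,  0.6]), -0.0024444151507778712)
pos [ 0.4534 -0.3063  0.0741] az 98.25 tilt z [ 0.0027 -0.0025 -1.    ] | shares [ 0.036 -0.048  0.334] ('turn z share', np.float64(0.001))
```

Emit:
carry_out([
  [[0, 0, 0, 0, -0.02, 0.1, -1], [0, 0, 0, 0, 0, 0, -1], [0, 0, 0, 0, 0, 0, -1], [0, 0, 0, 0, 0, 0, -1]],
])

```text
time: 19.87
tool_pos: [0.4519, -0.3054, 0.0684]
tool_rot: [0.0, 0.654, 0.756, -0.0]
contact_force: [-0.1, -0.0, -0.0]
gripper_width: 0.002
```

```bash
python3 -c "
from h import *
print(tcpv());to(v2w(-137,.5,60.7),98.25)"
```

```text
(array([-136.5,    0.2,   68.4]), array([-0.1, -0. , -0. ]), 0.002166784492883647)
pos [ 0.4519 -0.3054  0.0684] az 98.27 tilt z [ 6.e-04 -6.e-04 -1.e+00] | shares [ 0.009 -0.013  0.192] ('turn z share', np.float64(0.004))
```

Emit:
carry_out([
  [[0, 0, 0, 0, 0, 0.1, -1], [0, 0, 0, 0, 0, 0.07, -1], [0, 0, 0, 0, 0, 0.03, -1], [0, 0, 0, 0, 0, 0, -1], [0, 0, 0, 0, 0, 0, -1]],
])

```text
time: 20.28
tool_pos: [0.4522, -0.3058, 0.0622]
tool_rot: [0.0, 0.654, 0.756, -0.0]
contact_force: [-4.0, 3.1, 12.7]
gripper_width: 0.0
```

Emit:
carry_out([
  [[0, 0, 0, 0, 0.04, 0, -1], [0, 0, 0, 0, 0.05, 0, -1], [0, 0, 0, 0, 0.05, 0.005, -1]],
])

```text
time: 20.53
tool_pos: [0.4576, -0.3051, 0.0623]
tool_rot: [0.0, 0.654, 0.756, -0.0]
contact_force: [-6.4, 4.4, 15.6]
gripper_width: 0.0
```

Emit:
carry_out([
  [[0, 0, 0, 0, 0.05, 0.005, -1], [0, 0, 0, 0, 0.04, 0, -1], [0, 0, 0, 0, 0, 0, -1]],
])

```text
time: 20.78
tool_pos: [0.4615, -0.3046, 0.0623]
tool_rot: [0.0, 0.654, 0.756, -0.0]
contact_force: [-5.1, 4.1, 14.5]
gripper_width: -0.002
```

```bash
python3 -c "
from h import *
print(tcpv(), np.round(state()['contact_force'][:2]@VX,2))"
```

```text
(array([-126.9,   -0.4,   62.3]), array([-5.1,  4.1, 14.5]), -0.0015072478787915699) -4.42
```

Emit:
carry_out([
  [[0, 0, 0, 0, 0, -0.3, -1], [0, 0, 0, 0, 0, -0.8, -1], [0, 0, 0, 0, 0, -0.9, -1], [0, 0, 0, 0, 0.5, -0.9, -1], [0, 0, 0, 0, 0.8, -0.5, -1], [0, 0, 0, 0, 0.7, 0, -1], [0, 0, 0, 0, 0.2, 0, -1], [0, 0, 0, 0, 0, 0, -1]],
])

```text
time: 21.45
tool_pos: [0.5491, -0.2907, 0.1954]
tool_rot: [-0.0, 0.654, 0.757, 0.0]
contact_force: [0.1, 0.3, -0.9]
gripper_width: 0.002
```

Emit:
carry_out([
  [[0, 0, 0, 0, 0, 0, -1], [0, 0, 0, 0, 0, 0, -1], [0, 0, 0, 0, 0, 0, -1], [0, 0, 0, 0, 0, 0, -1]],
])

```text
time: 21.78
tool_pos: [0.5467, -0.2914, 0.1948]
tool_rot: [-0.001, 0.655, 0.756, -0.0]
contact_force: [0.0, 0.2, 0.3]
gripper_width: -0.002
```

```bash
python3 - <<'E'
from h import *
print(tcpv())
T=T_tool();f=grab_frame('wrist');save('w17',f);np.savez('pics/w17.npz',T=T,**f);print(tcpv())
E
python3 prof.py w17
```

```text
(array([-40.7,   0.5, 194.8]), array([0. , 0.2, 0.3]), -0.0021434074060347396)
(array([-40.4,   0.3, 195. ]), array([ 0.6, -0.1,  0.3]), 0.0019603985387492244)
-22 [(np.float64(-124.4), np.float64(-98.6)), (np.float64(-73.9), np.float64(-59.8)), (np.float64(-54.7), np.float64(-26.6))]
-18 [(np.float64(-124.4), np.float64(-98.6)), (np.float64(-73.8), np.float64(-59.7)), (np.float64(-54.4), np.float64(-29.4))]
-14 [(np.float64(-124.4), np.float64(-98.8)), (np.float64(-73.8), np.float64(-59.8)), (np.float64(-54.5), np.float64(-48.3)), (np.float64(-40.9), np.float64(-31.6))]
14 [(np.float64(-124.4), np.float64(-98.7)), (np.float64(-73.7), np.float64(-59.8)), (np.float64(-54.4), np.float64(-48.0)), (np.float64(-41.3), np.float64(-30.9))]
18 [(np.float64(-124.3), np.float64(-98.7)), (np.float64(-73.8), np.float64(-59.9)), (np.float64(-54.5), np.float64(-28.6))]
22 [(np.float64(-124.3), np.float64(-98.6)), (np.float64(-73.6), np.float64(-59.9)), (np.float64(-54.6), np.float64(-25.2))]
```

View pics/w17.png

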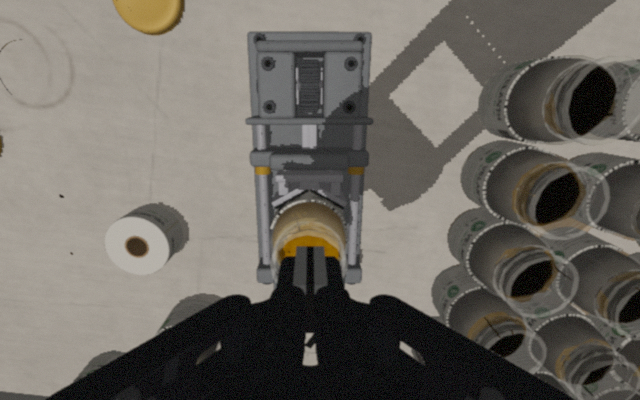

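Pad stayed put (44.4 → 44.2 mm from the housing) while the jaw advanced 1.75 mm, so the jar is seated, with compression about 3.5 mm. One tiny stroke should bring it to about 4 mm.

Emit:
carry_out([
  [[0, 0, 0, 0, -0.4, 0, -1], [0, 0, 0, 0, -0.8, 0, -1], [0, 0, 0, 0, -0.7, 0.2, -1], [0, 0, 0, 0, -0.3, 0.6, -1], [0, 0, 0, 0, -0.07, 0.8, -1], [0, 0, 0, 0, 0, 0.8, -1], [0, 0, 0, 0, 0, 0.4, -1], [0, 0, 0, 0, 0, 0.2, -1]],
])

```text
time: 22.5
tool_pos: [0.4556, -0.3029, 0.072]
tool_rot: [-0.003, 0.655, 0.756, -0.0]
contact_force: [0.3, -0.6, -0.1]
gripper_width: 0.004
```

Emit:
carry_out([
  [[0, 0, 0, 0, 0, 0.1, -1], [0, 0, 0, 0, 0, 0, -1], [0, 0, 0, 0, 0, 0, -1], [0, 0, 0, 0, 0, 0, -1], [0, 0, 0, 0, 0, 0, -1], [0, 0, 0, 0, 0, 0, -1]],
])

```text
time: 23.0
tool_pos: [0.4587, -0.3049, 0.0727]
tool_rot: [0.001, 0.654, 0.756, -0.0]
contact_force: [0.3, -0.2, 0.6]
gripper_width: 0.0
```

```bash
python3 -c "
from h import *
print(tcpv());to(v2w(-133,.5,60.7),98.25)"
```

```text
(array([-129.7,   -0.2,   72.7]), array([ 0.3, -0.2,  0.6]), 0.00031603857503722783)
pos [ 0.4587 -0.3049  0.0727] az 98.27 tilt z [ 0.0016 -0.0014 -1.    ] | shares [ 0.019 -0.083  0.301] ('turn z share', np.float64(0.005))
```

Emit:
carry_out([
  [[0, 0, 0, 0, -0.07, 0.1, -1], [0, 0, 0, 0, 0, 0.1, -1], [0, 0, 0, 0, 0, 0, -1], [0, 0, 0, 0, 0, 0, -1]],
])

```text
time: 23.33
tool_pos: [0.4549, -0.3046, 0.0631]
tool_rot: [-0.0, 0.654, 0.756, 0.0]
contact_force: [0.1, -0.1, -0.5]
gripper_width: 0.004
```

```bash
python3 -c "
from h import *
print(tcpv());to(v2w(-133,.5,60.7),98.25)"
```

```text
(array([-133.4,    0.5,   63.1]), array([ 0.1, -0.1, -0.5]), 0.004237144208810982)
pos [ 0.4549 -0.3046  0.0631] az 98.26 tilt z [-6.e-04  5.e-04 -1.e+00] | shares [-0.001  0.009  0.06 ] ('turn z share', np.float64(0.002))
```

Emit:
carry_out([
  [[0, 0, 0, 0, 0, 0.05, -1], [0, 0, 0, 0, 0, 0.02, -1], [0, 0, 0, 0, 0, 0, -1], [0, 0, 0, 0, 0, 0, -1]],
])

```text
time: 23.67
tool_pos: [0.4553, -0.3049, 0.0624]
tool_rot: [-0.0, 0.654, 0.756, -0.0]
contact_force: [-4.7, 3.0, 9.6]
gripper_width: -0.003
```

Emit:
carry_out([
  [[0, 0, 0, 0, 0.03, 0, -1], [0, 0, 0, 0, 0.03, 0, -1], [0, 0, 0, 0, 0.02, 0, -1], [0, 0, 0, 0, 0, 0, -1]],
])

```text
time: 24.0
tool_pos: [0.458, -0.3046, 0.0624]
tool_rot: [-0.001, 0.654, 0.756, -0.001]
contact_force: [-6.1, 2.9, 11.7]
gripper_width: -0.005
```

```bash
python3 -c "
from h import *
print(tcpv())"
```

```text
(array([-1.303e+02,  1.000e-01,  6.240e+01]), array([-6.1,  2.9, 11.7]), -0.004926574356431412)
```

Emit:
carry_out([
  [[0, 0, 0, 0, 0, -0.3, -1], [0, 0, 0, 0, 0, -0.8, -1], [0, 0, 0, 0, 0, -0.9, -1], [0, 0, 0, 0, 0.5, -0.9, -1], [0, 0, 0, 0, 0.8, -0.5, -1], [0, 0, 0, 0, 0.7, 0, -1], [0, 0, 0, 0, 0.3, 0, -1], [0, 0, 0, 0, 0, 0, -1]],
])

```text
time: 24.67
tool_pos: [0.5511, -0.2904, 0.1968]
tool_rot: [0.0, 0.653, 0.757, 0.0]
contact_force: [-1.1, 1.2, -0.6]
gripper_width: -0.002
```

Emit:
carry_out([
  [[0, 0, 0, 0, 0, 0, -1], [0, 0, 0, 0, 0, 0, -1], [0, 0, 0, 0, 0, 0, -1], [0, 0, 0, 0, 0, 0, -1], [0, 0, 0, 0, 0, 0, -1]],
])

```text
time: 25.08
tool_pos: [0.5486, -0.2912, 0.1964]
tool_rot: [-0.0, 0.655, 0.756, -0.0]
contact_force: [-0.6, -0.5, -0.4]
gripper_width: 0.007
```

```bash
python3 - <<'E'
from h import *
print(tcpv())
T=T_tool();f=grab_frame('wrist');save('w18',f);np.savez('pics/w18.npz',T=T,**f);print(tcpv())
E
python3 prof.py w18
```

```text
(array([-38.8,   0.3, 196.4]), array([-0.6, -0.5, -0.4]), 0.0069349640895899674)
(array([-38.6,   0.3, 196.5]), array([ 0.1, -0.3,  0.2]), -0.003877458186685518)
-22 [(np.float64(-124.8), np.float64(-99.2)), (np.float64(-73.2), np.float64(-59.1)), (np.float64(-54.6), np.float64(-26.7))]
-18 [(np.float64(-124.8), np.float64(-99.2)), (np.float64(-73.3), np.float64(-59.3)), (np.float64(-54.3), np.float64(-29.4))]
-14 [(np.float64(-124.9), np.float64(-99.2)), (np.float64(-73.2), np.float64(-59.2)), (np.float64(-54.6), np.float64(-47.7)), (np.float64(-41.4), np.float64(-31.5))]
14 [(np.float64(-124.9), np.float64(-99.2)), (np.float64(-73.0), np.float64(-59.1)), (np.float64(-54.3), np.float64(-47.8)), (np.float64(-41.4), np.float64(-31.0))]
18 [(np.float64(-124.8), np.float64(-99.2)), (np.float64(-73.2), np.float64(-59.2)), (np.float64(-54.4), np.float64(-28.6))]
22 [(np.float64(-124.8), np.float64(-99.2)), (np.float64(-72.9), np.float64(-59.4)), (np.float64(-54.4), np.float64(-24.9))]
```

Compression now measures about 4.1 mm (gap 22.85 → 18.7 mm). I back the arm off and take a last check.

Emit:
carry_out([
  [[0, 0, 0, 0, -0.4, -0.5, -1], [0, 0, 0, 0, -0.8, -0.5, -1], [0, 0, 0, 0, -0.8, -0.5, -1], [0, 0, 0, 0, -0.8, -0.5, -1], [0, 0, 0, 0, -0.4, -0.3, -1], [0, 0, 0, 0, 0, 0, -1], [0, 0, 0, 0, 0, 0, -1], [0, 0, 0, 0, 0, 0, -1]],
])

```text
time: 25.8
tool_pos: [0.4229, -0.3092, 0.2878]
tool_rot: [-0.0, 0.654, 0.756, 0.0]
contact_force: [0.9, -0.2, -0.1]
gripper_width: 0.001
```

```bash
python3 jawscene.py j19; python3 - <<'E'
from h import *
f=grab_frame('top');c=f['frame'][130:270,290:450];cv2.imwrite('pics/t19.png',cv2.resize(c[:,:,::-1],(680,600)));print(tcpv())
E
```

```text
0 (np.float64(363.0), np.float64(227.39), np.float64(38.0), array([-65.9, -52.7]))
now (np.float64(366.48), np.float64(224.61), np.float64(33.0), array([-49.3, -51.2]))
(array([-165.5,    0.9,  287. ]), array([0.2, 0.8, 0.5]), 5.1497788479345974e-05)
```

View pics/j19.png

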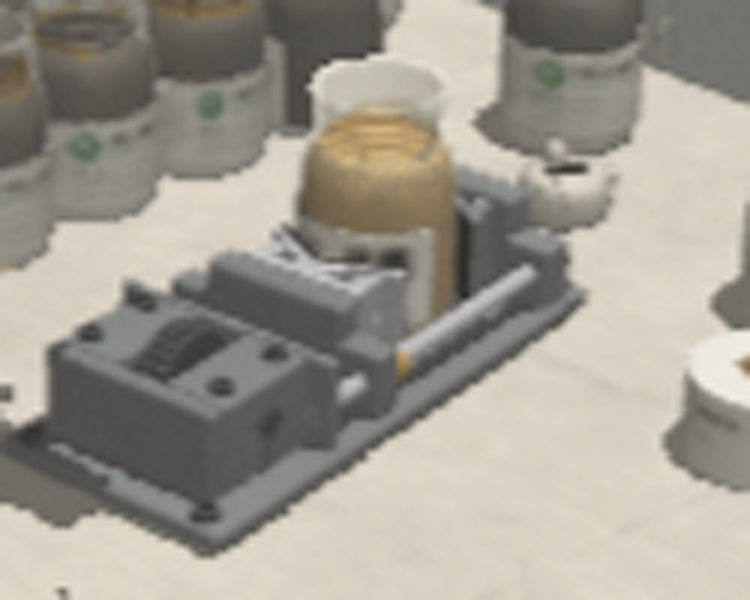

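View pics/t19.png

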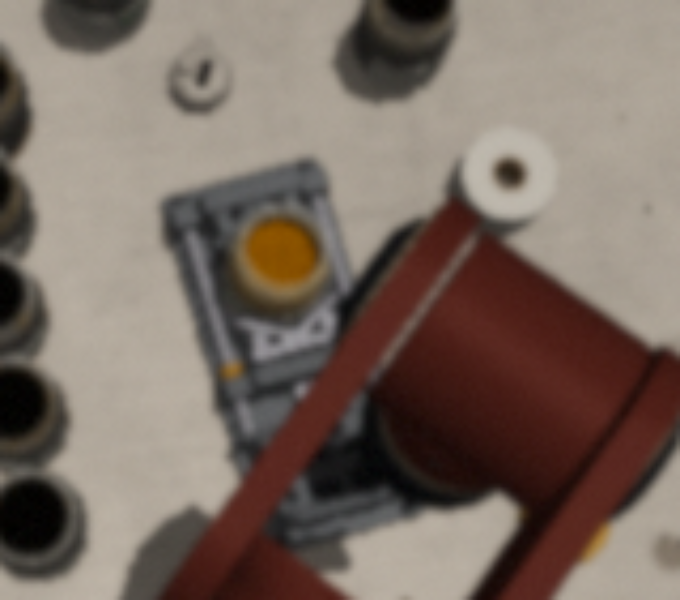

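The jar stands upright in the rear jaw, the pad is against it and the bystanders are where they were, so I hand the job in.

```bash
python3 -c "
from h import *
print(ticket.job_done())"
```

```text
the job is handed in; nothing more can be done
None
```

I stood the jar on the vice bed, let go of it, and rolled the thumbwheel until the jar was gripped. It took three full strokes and two short ones, with the shut fingertips pressing at about 7–16 N. The crown, found by touch, is at about 62 mm. The job was handed in at about 26 s with the arm clear of everything.

**Last checks:**
- **Grip:** the wrist-camera depth profile showed about 15.6 mm of jaw travel. The gap from jaw to pad closed from 22.85 to 18.7 mm, so the pad is pushed back about 4.1 mm of its 8 mm.
- **Seating:** the pad stayed put within about 0.5 mm while the jaw advanced its last 3 mm. I take this as the jar being seated in the rear jaw.
- **Surroundings:** the jar looked upright in the scene and top views. The roll and tally looked undisturbed; in the last top view the arm hid most of the cap, and I did not look at the pen again.

**Disagreements:**
- **Jaw start:** the jaw seemed to start about 11 mm from meeting a seated jar, not the 16 mm given for fully open. I therefore worked from measured pad compression rather than wheel angle.
- **Second stroke:** it slipped slightly, as the pressing force fell to about 3 N near its end.
- **Scene camera:** its coarser reading of jaw travel was 16.6 mm, about 1 mm more than the wrist camera's.

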